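Load the wrapping-paper roll into its sprung holder

TASK

The orange bearing block of the paper holder was put in back to front: lift it out of its socket, turn it half a turn so that its cup faces the ramp stand, and seat it fully again. Then take the paper roll from its cradle, hook its plain steel pin into the block's cup with the red sprung end resting up on the ramp, let go of it there, and press that end down until the plunger snaps into the cup below the ramp and the roll lies level between its two cups. Leave the mug, the pipe offcut and the tin where they stand.

Things in the scene. Friction and masses are not known exactly. Their poses are not given: they have to be found in the camera images.
- holder: Fixed paper-roll holder: wooden base 90 x 300 x 10 mm, green socket at its -y end, green stand with a steel ramp at its +y end. Origin on the counter below the middle of the spindle axis; z up, y along the spindle axis from socket to ramp stand. The spindle axis lies 85 mm above the counter.
- socket (a point): Centre of the socket's floor, at (0, -109, 10) mm in the holder's frame, axes as the holder's. The socket is open on top, inside 38 (x) x 36 (y) mm, straight walls up to 50 mm above the counter, then a flared rim up to 56 mm, 56 mm wide outside.
- ramp (a point): Middle of the ramp's face, at (0, 114, 116) mm in the holder's frame. The ramp faces -y and up: from y = 122 at 132 mm height down to y = 106 at 100 mm, then a 3 mm lip; the spring cup is below. Side cheeks, inner faces 20 mm apart, guide the plunger. The stand spans y = 98 to 142, x = -16 to 16, top 135 mm above the counter.
- spring_cup (a point): Middle of the floor of the spring cup, a pocket in the ramp stand under the lip, open towards -y, at (0, 116, 85) mm in the holder's frame. 20 mm wide, from 79 to 97 mm height, 10 mm deep from the lip. The plunger's tip ends here.
- block: Loose orange bearing block, 36 (x) x 34 (y) x 112 (z) mm, 0.2 to 0.4 kg, in the socket with 1 mm play each side; origin at the centre of its underside, z up. A white stripe on its top runs along its +y side, the side with the cup. It starts back to front (its y opposite to the holder's y) and must end with its y along the holder's y. Lift it 50 mm or more to clear the socket.
- block_grip (a point): Point on the block's vertical middle line, 92 mm above its underside (20 mm below its top), a good height to grip across either pair of faces.
- pin_cup (a point): Middle of the floor of the block's cup, 75 mm above its underside, 3 mm from its middle towards +y; axes as the block's. The cup is a square pocket 18 x 18 mm, 14 mm deep, open towards +y, from 69 to 87 mm above the underside. The steel pin's tip ends here, lying on the pocket's lower edge.
- roll_center (a point): Centre of the loose brown paper roll on its spindle (0.15 to 0.3 kg): paper 52 mm diameter, 160 mm long; y runs along the spindle towards the red plunger. It starts in the cradle, axis level, 34.5 mm above the counter. A steel pin (12 mm, round end) sticks out 26 mm at the -y end, the red plunger (12 mm, round end) 42 mm at the +y end.
- roll: The paper roll itself; origin and axes as roll_center.
- pin_tip (a point): End of the plain steel pin, 106 mm from the roll's centre; axes as the roll's.
- plunger_tip (a point): End of the red spring plunger, 122 mm from the roll's centre when out; axes as the roll's. With the pin in its cup and the plunger on the ramp the roll is tilted about 0.16 rad and stays so when let go. Bringing the pin to its cup at a tilt of about 0.45 rad keeps the roll clear of the ramp stand.
- plunger (a joint): How far the plunger is pushed in, 0 (out) to 0.022 m. Its spring pushes with about 5 N at 0 and 8 N at 0.018. In place it reads about 0.002 to 0.006; passing the lip takes about 0.016 and some 8 to 20 N of downward push near that end of the roll.
- cradle: Fixed wooden cradle under the roll at the start: board 85 x 160 x 6 mm with four chocks 14 mm high, 43 to 73 mm from its middle along y and within 24 mm in x, so the middle of the roll is free to grip; origin at the centre of its underside.
- mug: Blue mug, 76 mm wide, 90 mm tall, loose; leave alone. Origin at the centre of its underside.
- offcut: Upright dark steel pipe offcut, 90 mm wide, 110 mm tall, loose; leave alone. Origin at the centre of its underside.
- tin: Tin can, 70 mm wide, 100 mm tall, loose; leave alone. Origin at the centre of its underside.
Things that resemble listed ones, but are neither listed nor needed, are in the scene too. Of the things that look like the block, the smaller one is meant. There is more than one size of the roll; the job needs the larger.

How it is judged (in metres and radians):
On the way, in this order (a step that is already met when the one before it is completed fails the run):
1. the bearing block is fully seated in its socket again with its cup facing the ramp stand (x of pin_cup in the frame of holder between -0.006 and 0.006 m and y of pin_cup in the frame of holder between -0.114 and -0.098 m and angle between the y axis of block and the y axis of holder, either way round below 0.12 rad and angle between block's own z axis and vertical below 0.1 rad and z of block_grip in the frame of holder below 0.106 m and y of spring_cup in the frame of block above 0.1 m), for 0.2 s.
2. the pin is in the block's cup and the plunger end rests up on the ramp, the roll let go (distance between pin_tip and pin_cup below 0.01 m and x of plunger_tip in the frame of holder between -0.009 and 0.009 m and z of plunger_tip in the frame of holder above 0.1 m and y of plunger_tip in the frame of holder above 0.095 m and contact force between the fingers and roll below 0.1 N and linear speed of roll below 0.03 m/s), for 0.2 s.
At the end, for the whole second after the job is handed in: Block fully down in its socket (4 mm), upright (0.1 rad), cup facing the ramp stand; pin tip within 10 mm of its cup's floor point; plunger tip in the spring cup: 7 mm sideways, at most 7 mm short of its floor, 79 to 92 mm above the counter; roll released, at rest (all of step 1 and distance between pin_tip and pin_cup below 0.01 m and x of plunger_tip in the frame of holder between -0.007 and 0.007 m and y of plunger_tip in the frame of holder between 0.109 and 0.119 m and z of plunger_tip in the frame of holder between 0.079 and 0.092 m and linear speed of roll below 0.02 m/s and angular speed of roll below 0.3 rad/s); the robot touches nothing.
It fails at once if the mug is moved more than 25 mm or tipped over (distance of mug from where it was at the start of the episode above 0.025 m or angle between mug's own z axis and vertical above 0.3 rad).
It fails at once if the offcut is moved more than 25 mm or tipped over (distance of offcut from where it was at the start of the episode above 0.025 m or angle between offcut's own z axis and vertical above 0.3 rad).
It fails at once if the tin is moved more than 25 mm or tipped over (distance of tin from where it was at the start of the episode above 0.025 m or angle between tin's own z axis and vertical above 0.3 rad).
It also fails if it takes over 72 s, if anything falls off the work surface, if the arm or the gripper's body presses on something with over 40 N, if the wrist force passes 120 N, or if a joint passes its speed limit or range.

ROBOT

A 6-joint arm with a two-finger parallel gripper is mounted at the origin on the work surface. World frame = base frame: x ahead of the robot, y to its left, z up, the work surface at z = 0. Lengths are in m, angles in degrees, forces in N, time in s.
With the tool pointing down it reaches from about 0.4 to 0.825 m from the base axis. Payload 7 kg.
Tool frame: the origin (TCP) lies at the very end of the fingers, on their centre line; the grasp point (between the pads) lies 19 mm behind it (r.hold_point_z is the distance from the TCP to the grasp point, in m); z points along the fingers, y is the direction in which the jaws open and shut (so a half turn about z gives the same grasp; the last joint's range is limited). The gripper opens to 88 mm and grips with 3 to 60 N. Pads are 19 mm wide; open, the fingers measure 130 mm over their backs; the gripper's body (78 mm by 193 mm) begins 47 mm behind the grasp point.
Start: joints at [-59.811, 20.546, 0.682, 0, -70.136, -16.507], TCP at [0.16, -0.656, 0.198] pointing down, gripper open.
Joint ranges: [-176.03, 176.03], [-82.01, 121.73], [-58.28, 71.71], [-173.87, 95.51], [-174.79, -0.11], [-173.66, 173.66]. Speed limits (degrees/s): [136.94, 136.94, 172.46, 180, 180, 180].

INTERFACE

Orientations are given as [roll, pitch, yaw] about the fixed x, y, z axes, in that order (R = Rz(yaw) Ry(pitch) Rx(roll)).
In Python, from plant import r gives the robot as it stands. The module is installed in compiled form; this text tells all that it offers.
- The arm moves only by the shell command python3 -m inch 'ROWS' [FORCE]. ROWS is text: rows parted by semicolons, each of 7 numbers parted by spaces: the shift along the tool's x, y, z in m, then the turn, a rotation vector about the tool's x, y, z in rad, then the opening, from 0 (shut) to 1 (fully open). In form: tx ty tz ax ay az jaw; .... A call has 1 to 20 rows; each row shifts and turns the commanded pose from where the row before left it, along the tool's axes as they then stand; what a row does not reach is not made up. A row lasts 1/12 s, in which the tool goes at most 41.7 mm and 7.16 degrees, less where a joint would pass 70% of its speed; a pose out of reach is approached as far as the arm can. A call with a gripper value outside its range is refused whole. The fingers move at their own pace and stop on an object; FORCE is the grip in N (left out, the last holds). Time passes only in rows, so rows that do not move let the fingers close. It gives the time, the measured TCP pose, the force and the opening at its end, in the units of the state.
- r.get_state(): the state, without advancing time (a new reading comes with each control period).
- r.capture(name): name is "side" or "top"; returns the picture (400x640x3 uint8, red, green, blue); there is no depth.
- r.camera_params(name): a dict with "vfov" (degrees; the focal length in pixels is half the picture's height over the tangent of half this angle, whatever the lens; pixels are square), "cx", "cy" (the principal point, pixels), "R" (3x3) and "t" (3): a world point X has camera coordinates R X + t. Camera axes: x right, y down, z forward; pixel columns grow to the right and rows downward; lengths in m; the calibration is good to about 2 mm. A picture is of the moment at which its call begins. camera_params takes no time and is no camera call.
- r.close_job(): hands the job in, once; it reports no verdict.
Trained networks look in the newest picture that a camera, given by its name, has taken for a name from the list of things; names that differ only in an ending like _2 or _b are one class to them, and where a whole thing is asked for, a point or a joint stands for the part that bears it (a point fixed in the world has none). Each returns a list of dicts, best first, with "p" (0 to 1); they miss things now and then, are a little off and sometimes report something else, mostly with a low value. They report only what shows in the picture. A call takes as long as a camera call. They do not tell look-alikes from the thing itself.
- r.recognise(target, camera): "xy" ([column, row] in pixels, amid what is visible of it).
The state is a dict: "time_s": time; "joints": joint angles; "qd": joint speeds; "joint_torque": joint torques, N m; "tcp_pos": TCP position; "eef_rot": TCP orientation; "contact_force": force on the tool from outside, world axes, zero at the start; "moment": the same for the moment, N m; "gripper_width": finger opening in m.
Only numpy, scipy, OpenCV 4.12 (cv2) and the standard library are available. Lean on these libraries where they do the work, as an engineer would, in place of code of your own. Each camera call takes 0.05 s, during which the arm holds its last target.

## Working session

There is one attempt and no reset: what is moved stays moved. The work goes in short steps, Python scripts to look and compute and a shell command to move; the robot and the scene stay as the last step left them, time stands still between calls to the robot, and variables do not carry over. Pictures are saved under pics/ and viewed, and the job is handed in when it is done.

```bash
mkdir -p pics; ls; python3 - <<'E'
from plant import r
import cv2
s=r.get_state();print(s)
for n in("side","top"):
    im=r.capture(n);cv2.imwrite(f"pics/{n}0.png",im[:,:,::-1]);print(n,r.camera_params(n))
    for t in ["holder","socket","ramp","spring_cup","block","pin_cup","roll","pin_tip","plunger_tip","cradle","mug","offcut","tin"]:
        print(t,[(round(d['p'],2),[round(float(v)) for v in d['xy']]) for d in r.recognise(t,n)])
E
```

```text
pics
{'time_s': 0.0, 'joints': array([-5.98114286e+01,  2.05899534e+01,  6.32690573e-01, -1.96607199e-02,
       -7.01351561e+01, -1.65070150e+01]), 'qd': array([ 0.15364729,  0.0293846 , -0.07054344, -0.03926252, -0.02304429,
       -0.06814167]), 'joint_torque': array([-4.64042841e-04, -5.82710266e+01,  2.93048608e+01,  6.99710190e+00,
        6.69584144e-03, -9.17395141e-05]), 'tcp_pos': array([ 0.15949289, -0.65532874,  0.19703266]), 'eef_rot': array([ 1.79906138e+02, -8.54115432e-03, -1.66325132e+02]), 'contact_force': array([ 0.45169223, -0.37411463,  0.42448895]), 'moment': array([ 0.00768952, -0.01152677, -0.00201014]), 'gripper_width': 0.08751011481677166}
side {'vfov': 43.23702949855116, 'cx': 329.40907823431894, 'cy': 198.77839174642776, 'R': array([[-0.83765024, -0.54594142, -0.01703061],
       [-0.35339521,  0.56546941, -0.74522223],
       [ 0.41647797, -0.61821704, -0.66659867]]), 't': array([0.46435686, 0.2772673 , 1.31233482])}
holder [(0.87, [301, 222])]
socket []
ramp [(0.62, [301, 218]), (0.5, [334, 182])]
spring_cup [(0.73, [301, 220]), (0.57, [333, 182])]
block
[... 469 characters left out ...]
: array([[-0.02405679, -0.9994762 , -0.02164711],
       [-0.99300089,  0.02639425, -0.11511985],
       [ 0.11563091,  0.01872618, -0.99311571]]), 't': array([0.02624205, 0.55319878, 0.97638699])}
holder [(0.65, [302, 177])]
socket [(0.88, [306, 181])]
ramp [(0.72, [305, 180])]
spring_cup [(0.78, [304, 181])]
block [(0.92, [354, 179]), (0.6, [403, 171])]
pin_cup [(0.88, [405, 166]), (0.77, [356, 180])]
roll [(0.98, [320, 251]), (0.75, [230, 283])]
pin_tip [(0.96, [316, 249]), (0.72, [229, 284])]
plunger_tip [(0.55, [276, 264])]
cradle [(0.96, [320, 258]), (0.59, [303, 182]), (0.43, [355, 178])]
mug [(0.81, [467, 144]), (0.44, [302, 180])]
offcut [(0.58, [163, 207])]
tin [(0.62, [472, 228])]
```

View pics/side0.png

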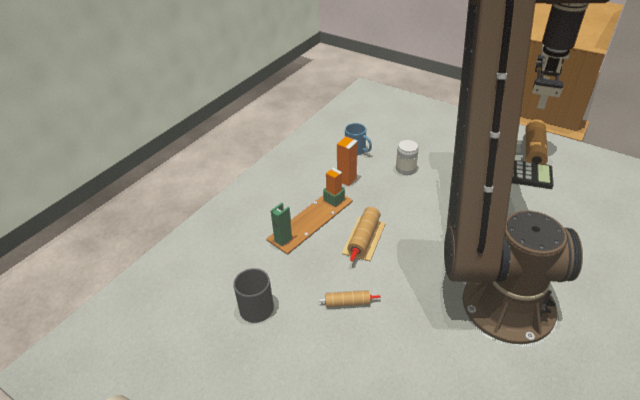

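View pics/top0.png

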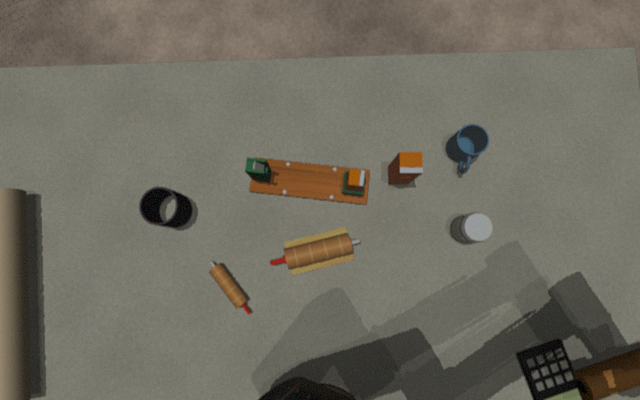

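```bash
python3 - <<'E'
import cv2
a=cv2.imread('pics/top0.png');b=a[130:310,200:440];cv2.imwrite('pics/top0z.png',cv2.resize(b,None,fx=3.3,fy=3.3,interpolation=cv2.INTER_CUBIC)[:600])
a=cv2.imread('pics/side0.png');b=a[110:310,230:440];cv2.imwrite('pics/side0z.png',cv2.resize(b,None,fx=3,fy=3,interpolation=cv2.INTER_CUBIC))
E
```

```text
(no output)
```

View pics/top0z.png

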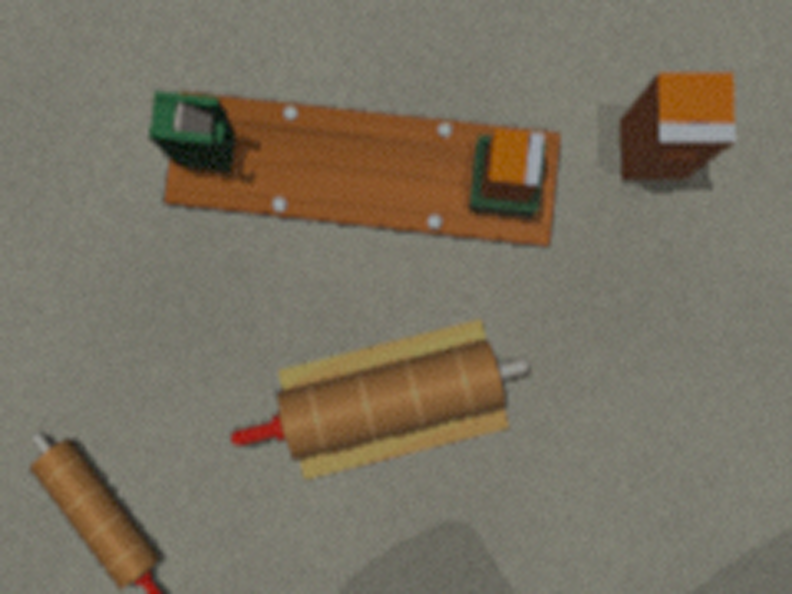

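View pics/side0z.png

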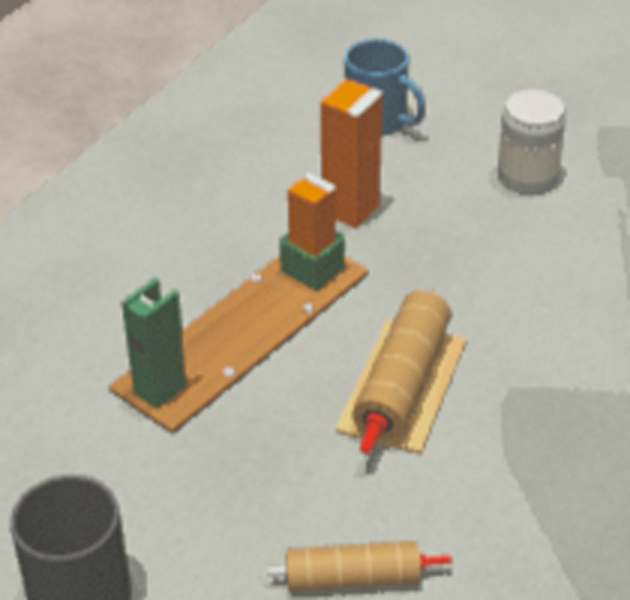

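The top view shows the holder with its stand at (258,168) and its socket at (355,183). The target block has its stripe on the right, the side away from the ramp. The taller decoy is at (405,167), the large roll in its cradle at (320,250), and the small decoy roll at (230,285). I'll zoom in for accurate points.

```bash
python3 - <<'E'
import cv2
def z(f,o,x0,y0,w,h,s):
    a=cv2.imread(f)[y0:y0+h,x0:x0+w];b=cv2.resize(a,None,fx=s,fy=s,interpolation=cv2.INTER_CUBIC)
    for i in range(0,w,10): cv2.putText(b,str(x0+i),(i*s,8),0,.3,(255,255,255)); cv2.line(b,(i*s,10),(i*s,16),(255,255,255))
    for i in range(10,h,10): cv2.putText(b,str(y0+i),(0,i*s+3),0,.3,(255,255,255)); cv2.line(b,(20,i*s),(26,i*s),(255,255,255))
    cv2.imwrite(o,b)
z('pics/top0.png','pics/t1.png',240,150,132,60,6)
z('pics/top0.png','pics/t2.png',265,220,100,60,8)
z('pics/side0.png','pics/s1.png',262,165,96,88,7)
z('pics/side0.png','pics/s2.png',335,200,55,70,8)
E
```

```text
(no output)
```

View pics/t1.png

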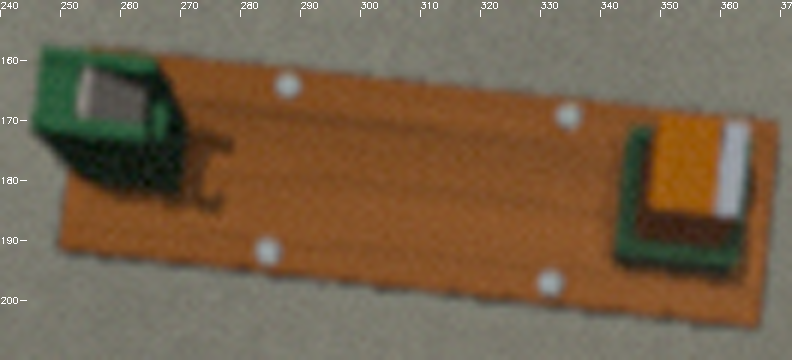

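View pics/t2.png

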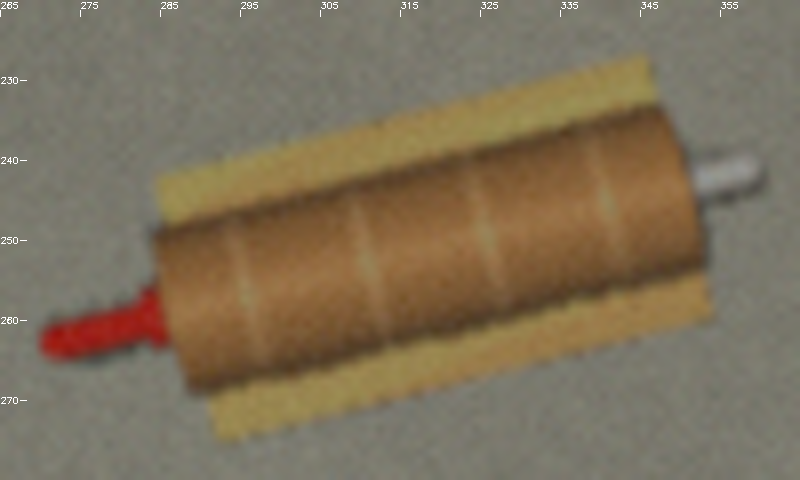

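View pics/s1.png

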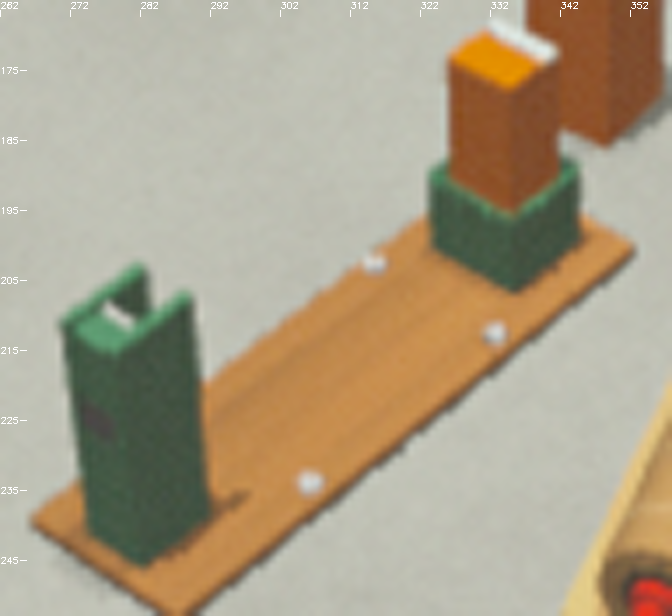

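View pics/s2.png

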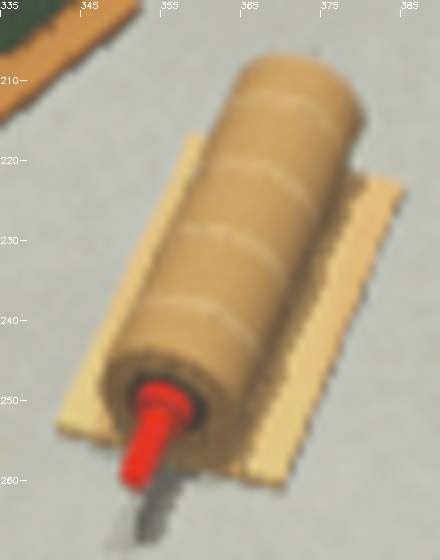

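```bash
cat > h.py <<'E'
import numpy as np, cv2
from plant import r
from scipy.optimize import least_squares
from scipy.spatial.transform import Rotation as Ro
P={n:r.camera_params(n) for n in("side","top")}
def proj(n,X):
    p=P[n];f=200/np.tan(np.radians(p['vfov']/2));c=np.asarray(X)@p['R'].T+p['t']
    return c[...,:2]/c[...,2:]*f+[p['cx'],p['cy']]
def W(q,X):
    c,s=np.cos(q[2]),np.sin(q[2]);X=np.asarray(X,float)/1000
    return X@np.array([[c,s,0],[-s,c,0],[0,0,1]])+[q[0],q[1],q[3] if len(q)>3 else 0]
def fit(pts,q0):
    def f(q): return np.concatenate([(proj(n,W(q,X))-uv) for n,X,uv in pts])
    s=least_squares(f,q0,loss='soft_l1');print('q',s.x[:2].round(4),'yaw',np.degrees(s.x[2]).round(2),'z',s.x[3:].round(4));print(f(s.x).reshape(-1,2).round(1).tolist());return s.x
E
python3 - <<'E'
from h import *
print(np.linalg.norm(P['top']['t']), [(-P[n]['R'].T@P[n]['t']).round(2) for n in P])
H=[('top',(-45,-150,10),(366.7,204.7)),('top',(45,-150,10),(369.8,170.3)),('top',(-45,150,10),(249.5,191.5)),
('side',(-45,150,10),(287.3,252.4)),('side',(45,150,10),(266.5,239.5)),('side',(-45,-150,10),(352.7,201)),
('top',(16,142,135),(247,157.7)),('top',(-16,142,135),(245.5,171.5)),
('side',(16,142,135),(270.8,211)),('side',(-16,142,135),(279,215.5)),('side',(-16,98,135),(289,207)),('side',(16,98,135),(282.5,203))]
h=fit(H,[.6,0,0]);fit(H,[.6,0,0,0])
B=[('top',(18,17,112),(349,169.3)),('top',(18,-17,112),(364.9,170.3)),('top',(-18,-17,112),(363.3,186.2)),('top',(-18,17,112),(347.7,185.3)),
('side',(18,17,112),(326,173)),('side',(18,-17,112),(332.5,169)),('side',(-18,-17,112),(341.5,172)),('side',(-18,17,112),(335,177.5))]
fit(B,[.6,-.1,0,0])
print('socket',W(h,(0,-109,10)))
C=[('top',(42.5,80,6),(284.4,241.9)),('top',(42.5,-80,6),(346.6,227)),('top',(-42.5,-80,6),(354.4,259.7)),('top',(-42.5,80,6),(292.3,275)),
('side',(42.5,80,6),(342.5,253.7)),('side',(-42.5,80,6),(370.5,261)),('side',(-42.5,-80,6),(385.5,223))]
fit(C,[.4,-.0,0]);fit(C,[.4,-.0,0,0])
R=[('top',(0,-106,0),(360.4,241.5)),('top',(0,122,0),(270.2,262.7)),('side',(0,122,0),(351.5,261))]
fit(R,[.4,0,0,.0345])
s=40*1.2
D=[('top',(0,0,0),(386.7+5.,161)),]
E
```

```text
1.1225190844065782 [array([-0.06,  0.91,  1.09]), array([ 0.44, -0.01,  1.03])]
q [0.6131 0.0128] yaw -7.9 z []
[[0.3, 0.3], [0.6, -0.2], [-0.0, 0.5], [-0.0, 0.9], [-0.9, -0.9], [0.5, -1.3], [0.0, 0.2], [-0.3, 0.3], [-0.5, -0.3], [-0.5, 0.3], [0.7, 0.5], [-0.9, -0.5]]
q [0.6134 0.0126] yaw -7.94 z [-0.0011]
[[0.3, 0.3], [0.7, -0.2], [0.1, 0.4], [-0.1, 1.1], [-0.9, -0.7], [0.4, -1.1], [0.2, 0.2], [-0.2, 0.2], [-0.5, -0.1], [-0.6, 0.5], [0.7, 0.7], [-0.9, -0.3]]
q [ 0.598  -0.0943] yaw -5.79 z [0.0116]
[[0.3, 0.2], [-0.6, 0.3], [-0.0, 0.0], [0.5, -0.2], [-0.5, 0.2], [-0.0, -1.3], [0.2, 0.2], [-0.2, 0.3]]
socket [ 0.59814774 -0.09516621  0.01      ]
q [ 0.4354 -0.0067] yaw 12.58 z []
[[0.1, 0.4], [-0.5, -0.1], [0.3, 0.2], [0.1, 0.5], [-0.8, -0.6], [-0.4, -0.4], [0.0, 0.2]]
q [ 0.4355 -0.0069] yaw 12.58 z [-0.0014]
[[0.2, 0.4], [-0.4, -0.1], [0.3, 0.2], [0.3, 0.4], [-0.8, -0.3], [-0.4, -0.1], [0.0, 0.4]]
q [ 0.4344 -0.005 ] yaw 12.06 z [0.0346]
[[0.6, -0.1], [-0.2, 0.6], [-0.7, 0.2]]
```

```bash
python3 - <<'E'
import cv2
def z(f,o,x0,y0,w,h,s):
    a=cv2.imread(f)[y0:y0+h,x0:x0+w];b=cv2.resize(a,None,fx=s,fy=s,interpolation=cv2.INTER_CUBIC)
    for i in range(0,w,10): cv2.putText(b,str(x0+i),(i*s,8),0,.3,(0,0,255)); cv2.line(b,(i*s,10),(i*s,16),(0,0,255))
    for i in range(10,h,10): cv2.putText(b,str(y0+i),(0,i*s+3),0,.3,(0,0,255)); cv2.line(b,(20,i*s),(26,i*s),(0,0,255))
    return b
a=z('pics/top0.png','',380,145,50,50,8);b=z('pics/side0.png','',325,130,49,60,8)
import numpy as np
c=np.zeros((480,800,3),np.uint8);c[:400,:400]=a;c[:480,402:402+392]=b;cv2.imwrite('pics/dec.png',c)
E
```

```text
(no output)
```

View pics/dec.png

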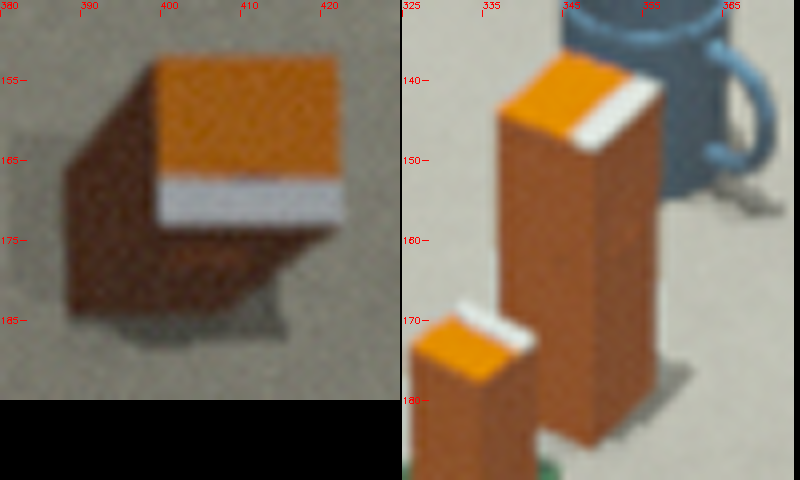

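```bash
python3 - <<'E'
from h import *
def tri(a,b):
    s=least_squares(lambda X:np.concatenate([proj('top',X)-a,proj('side',X)-b]),[.6,-.2,.1]);return s.x.round(4),s.fun.round(1)
print(tri((400,173.5),(349,149)),tri((388.5,184.5),(348.5,186)),tri((399,152),(337,144)),tri((422.5,173.5),(357.5,141)))
h=[.6131,.0128,np.radians(-7.9)]
c,s=np.cos(h[2]),np.sin(h[2])
for X in [tri((388.5,184.5),(348.5,186))[0][:2],tri((399,152),(337,144))[0][:2]]:
    d=X-h[:2];print('holder frame',c*d[0]+s*d[1],-s*d[0]+c*d[1])
E
```

```text
(array([ 0.5997, -0.1868,  0.1543]), array([-0. , -0.1,  0.1,  0. ])) (array([ 0.6002, -0.1873,  0.0022]), array([-0. , -0.1,  0.1,  0. ])) (array([ 0.6464, -0.1871,  0.1559]), array([ 0.2,  0.3, -0.5, -0.1])) (array([ 0.5978, -0.2352,  0.1563]), array([-0., -0.,  0.,  0.]))
holder frame 0.01472508158625884 -0.1999739782378648
holder frame 0.0604591298786613 -0.19342593831830093
```

```bash
python3 -m inch '-0.0140 0.011 -0.006 0 0 0 1; -0.0279 0.0221 -0.006 0 0 0 1; -0.0279 0.0221 -0.006 0 0 0 1; -0.0279 0.0221 -0.006 0 0 0 1; -0.0279 0.0221 -0.004 0 0 0 1; -0.0279 0.0221 0 0 0 0 1; -0.0279 0.0221 0 0 0 0 1; -0.0279 0.0221 0 0 0 0 1; -0.0279 0.0221 0 0 0 0 1; -0.0279 0.0221 0 0 0 0 1; -0.0279 0.0221 0 0 0 0 1; -0.0279 0.0221 0 0 0 0 1; -0.0279 0.0221 0 0 0 0 1; -0.0279 0.0221 0 0 0 0 1; -0.0279 0.0221 0 0 0 0 1; -0.0279 0.0221 0 0 0 0 1; -0.0279 0.0221 0 0 0 0 1; -0.0279 0.0221 0 0 0 0 1; -0.0279 0.0221 0 0 0 0 1; -0.0279 0.0221 0 0 0 0 1'; python3 -m inch '-0.014 0.011 0 0 0 0.075 1;0 0 0 0 0 0.1 1;0 0 0 0 0 0.1 1;0 0 0 0 0 0.1 1;0 0 0 0 0 0 1;0 0 0 0 0 0 1'
cat >> h.py <<'E'
def go(pos,rpy):
    s=r.get_state();R=Ro.from_euler('xyz',s['eef_rot'],degrees=True);T=Ro.from_euler('xyz',rpy,degrees=True)
    d=np.array(pos)-s['tcp_pos']
    print('t',round(s['time_s'],2),'tcp',s['tcp_pos'].round(4),'rpy',s['eef_rot'].round(2),'J',s['joints'].round(1),'F',s['contact_force'].round(1),'w',round(s['gripper_width'],4))
    print('shift tool(now)',R.inv().apply(d).round(4),'shift tool(target axes)',T.inv().apply(d).round(4),'turn',(R.inv()*T).as_rotvec().round(4))
E
python3 -c "
from h import *
go([.598,-.095,.2],[180,0,172.1])"
```

```text
time_s: 3.07
tcp_pos: [0.5872, -0.1068, 0.2263]
eef_rot: [-180.0, 0.0, -166.3]
contact_force: [0.2, -0.8, -0.4]
gripper_width: 0.0876
time_s: 3.57
tcp_pos: [0.5974, -0.0944, 0.226]
eef_rot: [180.0, 0.0, 172.4]
contact_force: [-0.1, 0.4, -0.0]
gripper_width: 0.088
t 3.57 tcp [ 0.5974 -0.0944  0.226 ] rpy [180.     0.   172.37] J [   9.5   13.    -6.1    0.   -70.8 -107.1] F [-0.1  0.4 -0. ] w 0.088
shift tool(now) [-0.0007 -0.0005  0.026 ] shift tool(target axes) [-0.0007 -0.0005  0.026 ] turn [0.     0.     0.0048]
```

```bash
python3 -m inch '-0.0007 -0.0005 0.02 0 0 0.005 1;0 0 0.03 0 0 0 1;0 0 0.03 0 0 0 1;0 0 0.02 0 0 0 1;0 0 0.01 0 0 0 1;0 0 0 0 0 0 1'; python3 - <<'E'
from h import *
for n in P: 
    im=r.capture(n)[:,:,::-1];
    b=im[100:250,240:440] if n=='side' else im[130:280,240:440]
    cv2.imwrite(f'pics/{n}1.png',cv2.resize(b,None,fx=4,fy=4,interpolation=cv2.INTER_CUBIC))
E
```

```text
time_s: 4.07
tcp_pos: [0.5965, -0.0953, 0.1137]
eef_rot: [-180.0, -0.2, 172.0]
contact_force: [-1.6, 0.5, 0.1]
gripper_width: 0.0874
```

View pics/side1.png

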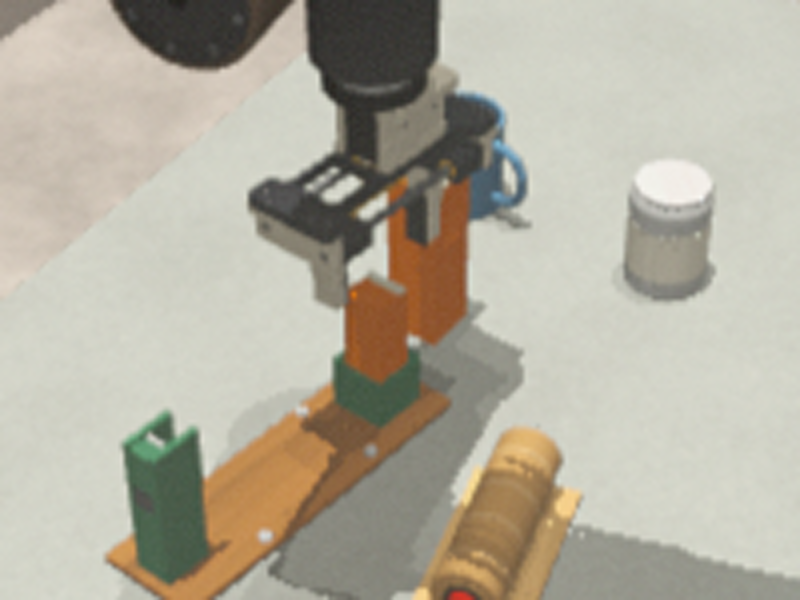

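View pics/top1.png

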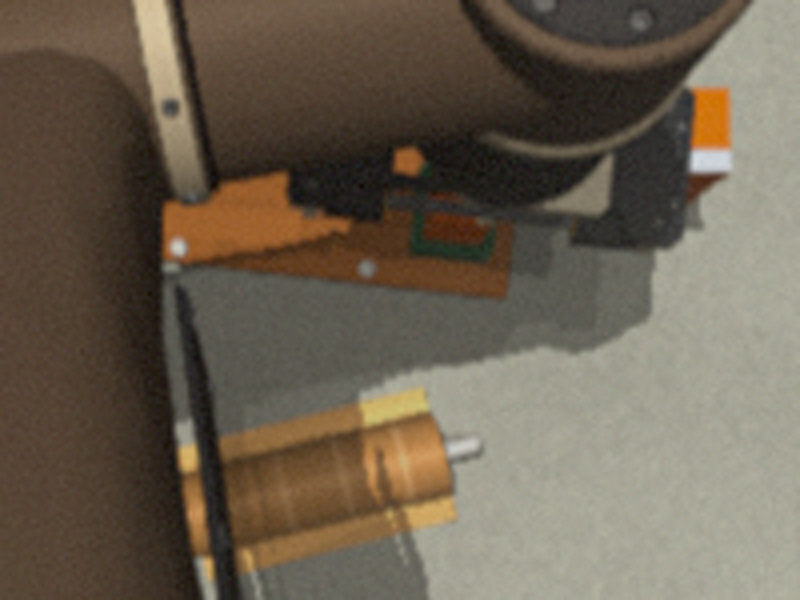

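```bash
python3 -m inch '-0.001 0 0.007 0 0 0 1;0 0 0.006 0 0 0 1;0 0 0.005 0 0 0 1;0 0 0 0 0 0 1;0 0 0 0 0 0 1'; python3 -c "
from h import *
go([.598,-.095,.095],[180,0,172.1])"
```

```text
time_s: 4.58
tcp_pos: [0.5988, -0.0952, 0.0978]
eef_rot: [-180.0, -0.0, 171.9]
contact_force: [-0.3, -0.2, 0.5]
gripper_width: 0.0872
t 4.58 tcp [ 0.5988 -0.0952  0.0978] rpy [-1.7999e+02 -2.0000e-02  1.7192e+02] J [   9.4   18.8  -15.9    0.   -55.3 -107.5] F [-0.3 -0.2  0.5] w 0.0872
shift tool(now) [0.0008 0.0001 0.0028] shift tool(target axes) [0.0008 0.0001 0.0028] turn [-0.0002 -0.0004 -0.0032]
```

```bash
python3 -m inch '0 0 0.002 0 0 0 1;0 0 0 0 0 0 1;0 0 0 0 0 0 0.5;0 0 0 0 0 0 0.2;0 0 0 0 0 0 0.2;0 0 0 0 0 0 0.2;0 0 0 0 0 0 0.2;0 0 0 0 0 0 0.2;0 0 0 0 0 0 0.2;0 0 0 0 0 0 0.2' 35; python3 -m inch '0 0 0 0 0 0 0.2;0 0 -0.004 0 0 0 0.2;0 0 -0.006 0 0 0 0.2;0 0 0 0 0 0 0.2' ; python3 -c "
from h import *
go([.598,-.095,.095],[180,0,172.1])"
```

```text
time_s: 5.42
tcp_pos: [0.599, -0.0952, 0.096]
eef_rot: [-180.0, 0.0, 171.9]
contact_force: [0.1, -0.2, -0.1]
gripper_width: 0.0398
time_s: 5.75
tcp_pos: [0.5999, -0.0952, 0.1075]
eef_rot: [180.0, 0.1, 171.9]
contact_force: [-0.5, 0.2, 0.9]
gripper_width: 0.0184
t 5.75 tcp [ 0.5999 -0.0952  0.1075] rpy [1.7999e+02 1.1000e-01 1.7193e+02] J [   9.4   18.3  -15.2    0.   -56.4 -107.5] F [-0.5  0.2  0.9] w 0.0184
shift tool(now) [ 0.0019 -0.      0.0125] shift tool(target axes) [ 0.0019 -0.      0.0125] turn [ 0.0001  0.0019 -0.003 ]
```

```bash
cat > look.py <<'E'
import sys
from h import *
tag=sys.argv[1]
o=[]
for n,(x0,y0,w,h) in {'side':(240,100,200,200),'top':(220,120,200,200)}.items():
    im=r.capture(n)[:,:,::-1];cv2.imwrite(f'pics/{n}_{tag}_full.png',im);b=im[y0:y0+h,x0:x0+w]
    o.append(cv2.resize(b,(400,400),interpolation=cv2.INTER_CUBIC) if len(sys.argv)<3 else b)
cv2.imwrite(f'pics/{tag}.png',np.hstack(o))
E
python3 look.py l2
python3 - <<'E'
import cv2
a=cv2.imread('pics/side_l2_full.png')[120:230,290:380];cv2.imwrite('pics/l2z.png',cv2.resize(a,None,fx=5,fy=5,interpolation=cv2.INTER_CUBIC))
E
```

```text
(no output)
```

View pics/l2z.png

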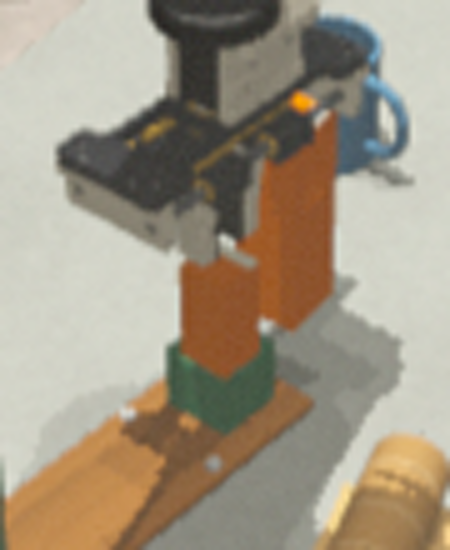

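View pics/l2.png

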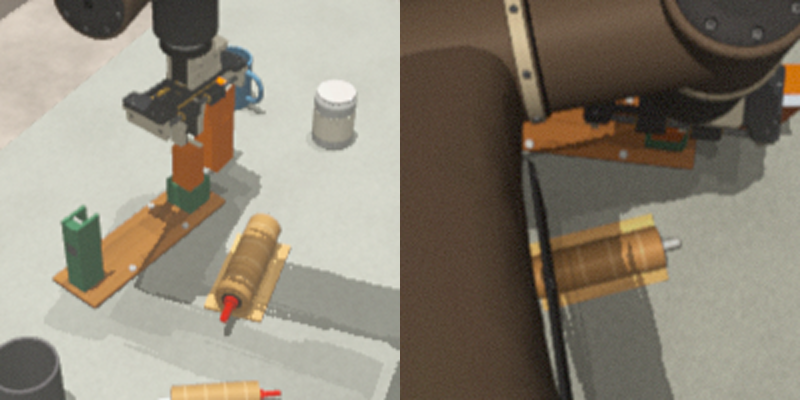

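```bash
python3 - <<'E'
from h import *
s=r.get_state();print(s['tcp_pos'],s['gripper_width'],s['contact_force'])
t=s['tcp_pos']
for n in P:
    im=cv2.imread(f'pics/{n}_l2_full.png')
    x0,y0=(300,120) if n=='side' else (310,130)
    b=cv2.resize(im[y0:y0+100,x0:x0+100],None,fx=4,fy=4,interpolation=cv2.INTER_CUBIC)
    def dot(X,c):
        u=((proj(n,np.array(X))-[x0,y0]+.5)*4).round().astype(int);cv2.circle(b,tuple(map(int,u)),2,c,-1)
    dot(t,(255,255,0));dot(t+[0,0,.019],(0,255,0));dot(t+[0,0,.066],(0,255,0))
    for a in(-18,18):
        for c in (-17,17):
            for z in (0,112): dot(W([.598,-.0945,np.radians(-7),.010],[a,c,z]),(0,0,255))
    cv2.imwrite(f'pics/p_{n}.png',b)
cv2.imwrite('pics/p.png',np.hstack([cv2.imread('pics/p_side.png'),cv2.imread('pics/p_top.png')]))
E
```

```text
[ 0.59938793 -0.09513207  0.10656651] 0.01769720555935436 [-0.66330022 -0.04776958 -1.07832101]
```

View pics/p.png

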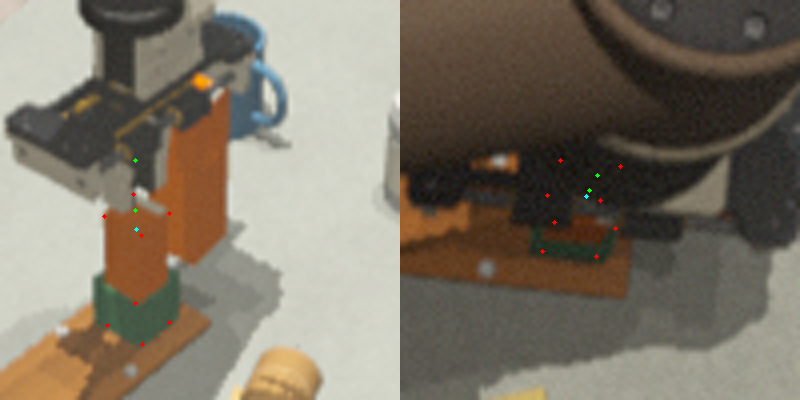

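```bash
python3 - <<'E'
import cv2
a=cv2.imread('pics/side_l2_full.png')[145:200,310:370];cv2.imwrite('pics/l2zz.png',cv2.resize(a,None,fx=10,fy=10,interpolation=cv2.INTER_LANCZOS4))
E
```

```text
(no output)
```

View pics/l2zz.png

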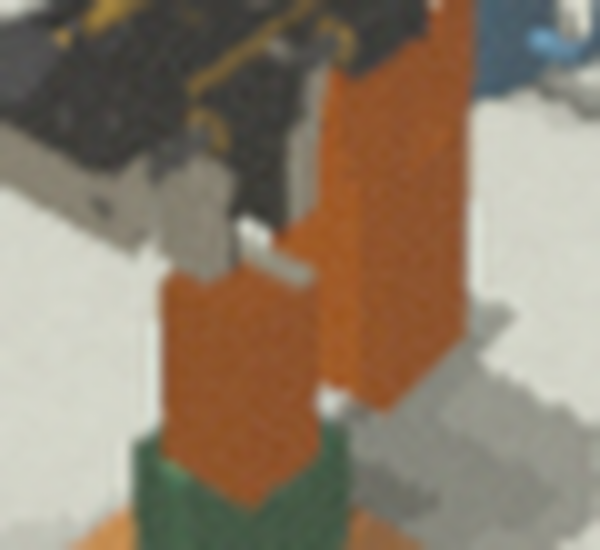

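```bash
python3 - <<'E'
from h import *
print(proj('side',np.array([[.5965+.006,-.0953+.046,.1137],[.5965+.006+.01,-.0953+.046,.1137],[.5965-.006,-.0953-.046,.1137],[.5965,-.095,.1137]])))
print(proj('side',np.array([[.5965,-.095,.25]])))
print(proj('top',np.array([[.5965,-.095,.25],[.6,-.095,.16]])))
print(proj('top',np.array([[.6065,-.049,.1137],[.586,-.141,.1137]])))
E
python3 - <<'E'
import cv2
a=cv2.imread('pics/side1.png')[160:400,220:520];cv2.imwrite('pics/q.png',cv2.resize(a,None,fx=2.5,fy=2.5,interpolation=cv2.INTER_LANCZOS4))
E
```

```text
[[324.30610432 182.73269252]
 [321.54278745 181.60489348]
 [343.85296574 167.90192117]
 [334.19077731 175.24534489]]
[[333.68348719 138.49058076]]
[[362.47616172 167.1475427 ]
 [358.06470924 173.9737416 ]]
[[335.93214288 175.50463914]
 [376.59027335 183.24581976]]
```

View pics/q.png

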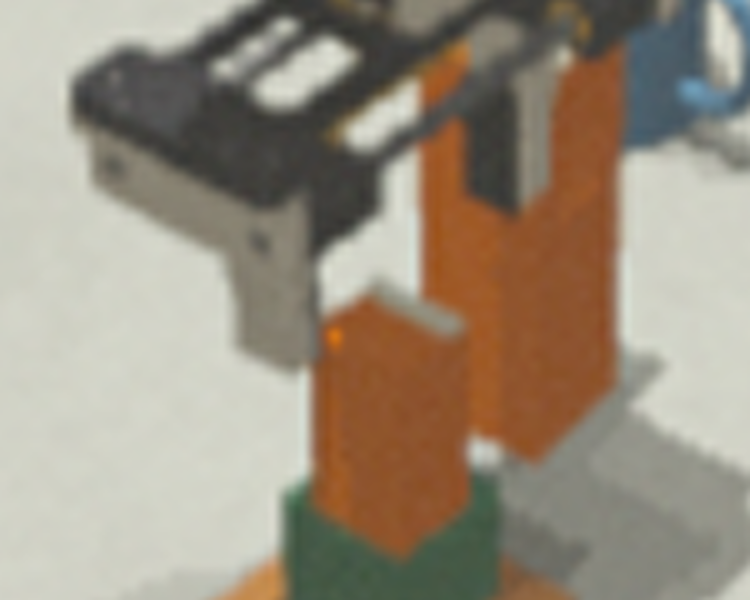

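```bash
python3 - <<'E'
from h import *
print(r.hold_point_z,[a for a in dir(r) if a[0]!='_'])
for f in('side0','top0'):
    n=f[:-1];p=proj(n,np.array([[.16,-.656,.198],[.16,-.656,.217],[.16,-.656,.264]]));print(n,p)
a=cv2.imread('pics/side0.png')[60:140,500:600];cv2.imwrite('pics/q2.png',cv2.resize(a,None,fx=7,fy=7,interpolation=cv2.INTER_LANCZOS4))
E
```

```text
0.0188 ['Unreachable', 'camera_params', 'capture', 'close_job', 'get_state', 'hold_point_z', 'recognise']
side [[538.63047604 107.84034922]
 [540.14679576 102.78053284]
 [544.00028347  89.92180655]]
top [[659.66812287 386.75355009]
 [668.0378353  390.10717285]
 [690.62556285 399.15774869]]
```

View pics/q2.png

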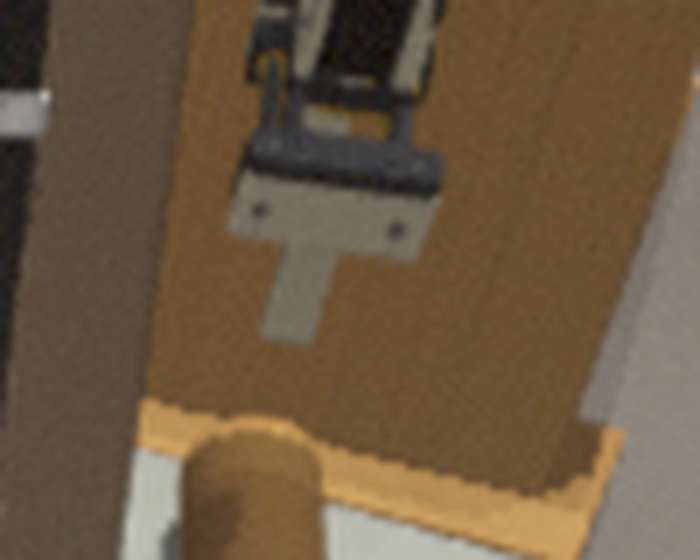

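```bash
python3 - <<'E'
import cv2,numpy as np
a=cv2.imread('pics/top_l2_full.png')[120:210,290:420]
a=np.clip(a.astype(float)*2.2,0,255).astype('uint8')
cv2.imwrite('pics/q3.png',cv2.resize(a,None,fx=6,fy=6,interpolation=cv2.INTER_LANCZOS4))
E
```

```text
(no output)
```

View pics/q3.png

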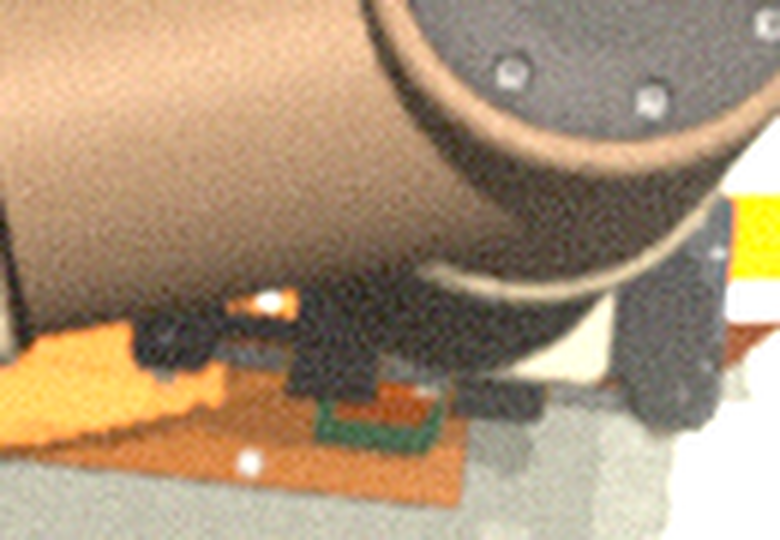

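```bash
python3 -m inch '0.001 0 0.004 0 0 0 0.2;0 0 0.002 0 0 0 0.2;0 0 0.001 0 0 0 0.2;0 0 0 0 0 0 0.2'; python3 -m inch '0 0 0.0015 0 0 0 0.2;0 0 0.0015 0 0 0 0.2;0 0 0 0 0 0 0.2';python3 -m inch '0 0 0.0015 0 0 0 0.2;0 0 0.0015 0 0 0 0.2;0 0 0 0 0 0 0.2'
```

```text
time_s: 6.18
tcp_pos: [0.5976, -0.0951, 0.0983]
eef_rot: [-180.0, -0.1, 171.9]
contact_force: [-0.4, 1.0, 0.6]
gripper_width: 0.0178
time_s: 6.43
tcp_pos: [0.5978, -0.095, 0.0956]
eef_rot: [-180.0, -0.0, 171.9]
contact_force: [0.4, 0.7, -0.4]
gripper_width: 0.0178
time_s: 6.68
tcp_pos: [0.5987, -0.0952, 0.0938]
eef_rot: [-180.0, 0.1, 171.9]
contact_force: [-1.3, 0.9, 5.6]
gripper_width: 0.0174
```

```bash
python3 - <<'E'
from h import *
T=lambda p,rpy:(np.array(p),Ro.from_euler('xyz',rpy,degrees=True))
A=T([.1595,-.6553,.197],[180,0,-166.3]);B=T([.5965,-.0953,.1137],[180,-.2,172.0]);C=T([.5996,-.0951,.107],[180,0.1,171.9])
# tool y at yaw172: (.14,.99) ; +y world side finger=+tool y ; tool x = -world x
# (pose, tx,sign of finger (+1/-1),outer?,halfopening, px)
obs=[(A,0,1,1,.0437,(541.4,108.9)),
(B,-.0095,1,1,.0437,(318.8,174.5)),(B,.0095,1,1,.0437,(325,177.5)),
(B,.0095,-1,0,.0437,(346.5,161.5)),(B,-.0095,-1,0,.0437,(341.5,159)),
(C,-.0095,1,1,.0088,(326.5,171.5)),(C,.0095,1,1,.0088,(331.5,173.2)),(C,.0095,-1,0,.0088,(339,168))]
def f(q,use):
    o=[]
    for (p,R),tx,s,out,h,uv in use:
        v=np.array([tx,s*(h+out*q[3]),0])+q[:3]
        o+=list(proj('side',p+R.apply(v))-uv)
    return np.array(o)
for use in(obs,obs[1:]):
    s=least_squares(lambda q:f(q,use),[0,0,0,.01],loss='soft_l1');print(s.x.round(4));print(f(s.x,use).reshape(-1,2).round(1).tolist())
    for fix in (0,):
        s=least_squares(lambda q:f(np.r_[0,0,q],use),[0,.01]);print('zonly',s.x.round(4));print(f(np.r_[0,0,s.x],use).reshape(-1,2).round(1).tolist())
E
```

```text
[ 0.0023 -0.0013 -0.0326  0.015 ]
[[-0.1, -0.2], [0.8, 0.5], [-0.6, 0.1], [0.1, -0.2], [0.4, -0.1], [0.1, -0.6], [-0.2, 0.2], [-0.6, 0.2]]
zonly [-0.0313  0.012 ]
[[-0.9, -0.3], [0.6, 0.3], [-0.8, -0.1], [-0.7, 0.1], [-0.5, 0.2], [-0.1, -0.9], [-0.4, -0.0], [-1.5, 0.5]]
[-0.0081 -0.0136 -0.0202  0.0158]
[[0.9, 0.5], [-0.5, 0.1], [0.1, -0.2], [0.4, -0.1], [0.1, -0.7], [-0.2, 0.2], [-0.6, 0.1]]
zonly [-0.0312  0.0119]
[[0.7, 0.3], [-0.7, -0.1], [-0.7, 0.1], [-0.5, 0.2], [-0.1, -0.9], [-0.3, -0.0], [-1.5, 0.5]]
```

```bash
python3 -m inch '0 0 -0.01 0 0 0 1;0 0 0 0 0 0 1;0 0 0 0 0 0 1;0 0 0 0 0 0 1;0 0 0 0 0 0 1;0 0 0 0 0 0 1;0 0 0 0 0 0 1;0 0 0 0 0 0 1;0 0 0 0 0 0 1;0 0 0 0 0 0 1;0 0 0.012 0 0 0 1;0 0 0.008 0 0 0 1;0 0 0.005 0 0 0 1;0 0 0 0 0 0 1'; python3 look.py l3; python3 - <<'E'
import cv2
a=cv2.imread('pics/side_l3_full.png')[130:210,300:390];cv2.imwrite('pics/l3z.png',cv2.resize(a,None,fx=7,fy=7,interpolation=cv2.INTER_LANCZOS4))
E
```

```text
time_s: 7.85
tcp_pos: [0.597, -0.0951, 0.0764]
eef_rot: [-180.0, -0.1, 171.9]
contact_force: [0.3, -0.3, 0.4]
gripper_width: 0.0873
```

View pics/l3z.png

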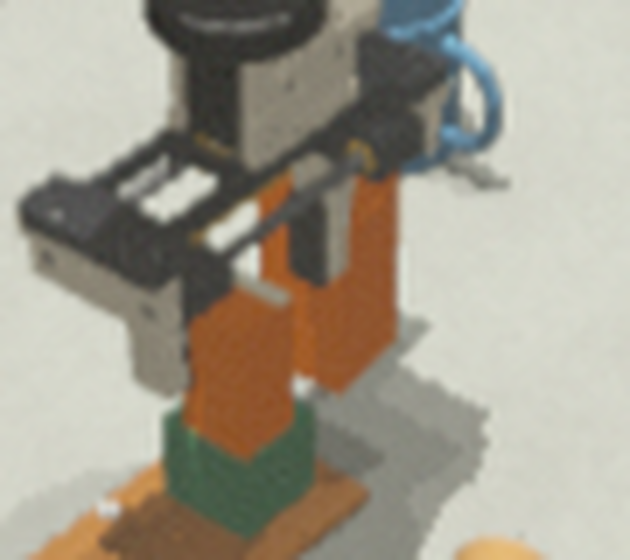

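```bash
python3 - <<'E'
from h import *
for L in (.0965,.065,.055):
  for x in (.039,-.039,.0095):
    p=np.array([.597,-.0951])+L*np.array([.14,.99])+x*np.array([.99,-.14])
    print(L,x,[proj('side',np.r_[p,z]).round(1).tolist() for z in(.10,.12,.14,.16)])
E
python3 -m inch '0 0 0.003 0 0 0 1;0 0 0.002 0 0 0 1;0 0 0.002 0 0 0 1;0 0 0 0 0 0 1'
```

```text
0.0965 0.039 [[303.4, 189.0], [303.0, 183.9], [302.7, 178.7], [302.3, 173.5]]
0.0965 -0.039 [[322.7, 200.1], [322.5, 195.0], [322.4, 189.8], [322.2, 184.5]]
0.0965 0.0095 [[310.6, 193.1], [310.3, 188.0], [310.0, 182.8], [309.7, 177.6]]
0.065 0.039 [[310.5, 183.8], [310.2, 178.7], [309.9, 173.6], [309.6, 168.3]]
0.065 -0.039 [[329.8, 194.7], [329.7, 189.6], [329.6, 184.4], [329.4, 179.1]]
0.065 0.0095 [[317.7, 187.9], [317.4, 182.8], [317.2, 177.6], [317.0, 172.3]]
0.055 0.039 [[312.7, 182.2], [312.4, 177.1], [312.2, 172.0], [311.9, 166.7]]
0.055 -0.039 [[332.0, 193.0], [331.9, 187.9], [331.8, 182.7], [331.7, 177.4]]
0.055 0.0095 [[319.9, 186.2], [319.7, 181.1], [319.5, 176.0], [319.3, 170.7]]
time_s: 8.28
tcp_pos: [0.5978, -0.095, 0.0706]
eef_rot: [180.0, -0.0, 171.9]
contact_force: [0.2, -1.5, 0.0]
gripper_width: 0.0873
```

```bash
python3 -m inch '0 0 0 0 0 0 0.2;0 0 0 0 0 0 0.2;0 0 0 0 0 0 0.2;0 0 0 0 0 0 0.2;0 0 0 0 0 0 0.2;0 0 0 0 0 0 0.2;0 0 0 0 0 0 0.2;0 0 0 0 0 0 0.2;0 0 0 0 0 0 0.2;0 0 0 0 0 0 0.2;0 0 0 0 0 0 0.2;0 0 0 0 0 0 0.2' 40; python3 -m inch '0 0 -0.002 0 0 0 0.2;0 0 -0.005 0 0 0 0.2;0 0 -0.005 0 0 0 0.2;0 0 0 0 0 0 0.2' 
```

```text
time_s: 9.28
tcp_pos: [0.598, -0.095, 0.071]
eef_rot: [180.0, 0.0, 171.9]
contact_force: [0.6, 0.4, -0.3]
gripper_width: 0.034
time_s: 9.62
tcp_pos: [0.5986, -0.0951, 0.0842]
eef_rot: [180.0, 0.1, 171.9]
contact_force: [-0.3, 1.3, -2.7]
gripper_width: 0.0339
```

```bash
python3 -m inch '0 0 -0.01 0 0 0 0.2;0 0 -0.015 0 0 0 0.2;0 0 -0.015 0 0 0 0.2;0 0 -0.015 0 0 0 0.2;0 0 -0.01 0 0 0 0.2;0 0 0 0 0 -0.05 0.2;0 0 0 0 0 -0.12 0.2;0 0 0 0 0 -0.12 0.2;0 0 0 0 0 -0.12 0.2;0 0 0 0 0 -0.12 0.2;0 0 0 0 0 -0.12 0.2;0 0 0 0 0 -0.12 0.2;0 0 0 0 0 -0.12 0.2;0 0 0 0 0 -0.12 0.2;0 0 0 0 0 -0.12 0.2;0 0 0 0 0 -0.12 0.2;0 0 0 0 0 -0.12 0.2;0 0 0 0 0 -0.12 0.2;0 0 0 0 0 -0.12 0.2;0 0 0 0 0 -0.12 0.2'; python3 -m inch '0 0 0 0 0 -0.12 0.2;0 0 0 0 0 -0.12 0.2;0 0 0 0 0 -0.12 0.2;0 0 0 0 0 -0.12 0.2;0 0 0 0 0 -0.12 0.2;0 0 0 0 0 -0.12 0.2;0 0 0 0 0 -0.12 0.2;0 0 0 0 0 -0.12 0.2;0 0 0 0 0 -0.12 0.2;0 0 0 0 0 -0.12 0.2;0 0 0 0 0 -0.12 0.2;0 0 0 0 0 -0.09 0.2;0 0 0 0 0 0 0.2;0 0 0 0 0 0 0.2;0 0 0 0 0 0 0.2'
python3 -c "
from h import *
go([.598,-.095,.144],[180,0,-7.9])"; python3 look.py l4;python3 - <<'E'
import cv2
a=cv2.imread('pics/side_l4_full.png')[110:210,290:380];a=cv2.resize(a,None,fx=5,fy=5,interpolation=cv2.INTER_LANCZOS4)
cv2.imwrite('pics/l4z.png',a)
E
```

```text
time_s: 11.28
tcp_pos: [0.5978, -0.0951, 0.1482]
eef_rot: [180.0, 0.0, -88.6]
contact_force: [0.2, 0.0, -2.8]
gripper_width: 0.0338
time_s: 12.53
tcp_pos: [0.598, -0.095, 0.1481]
eef_rot: [-180.0, -0.0, -8.4]
contact_force: [-0.8, 0.4, -3.1]
gripper_width: 0.0341
t 12.53 tcp [ 0.598  -0.095   0.1481] rpy [-180.     -0.     -8.36] J [  9.4  16.1 -12.5  -0.  -61.4  72.2] F [-0.8  0.4 -3.1] w 0.0341
shift tool(now) [ 0.     -0.0001  0.0041] shift tool(target axes) [ 0.     -0.0001  0.0041] turn [-0.0001 -0.     -0.0081]
```

View pics/l4z.png

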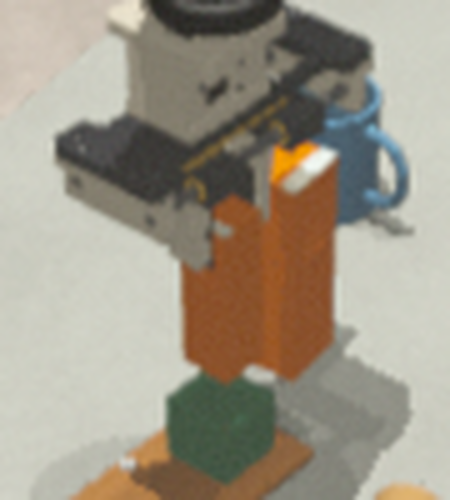

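View pics/l4.png

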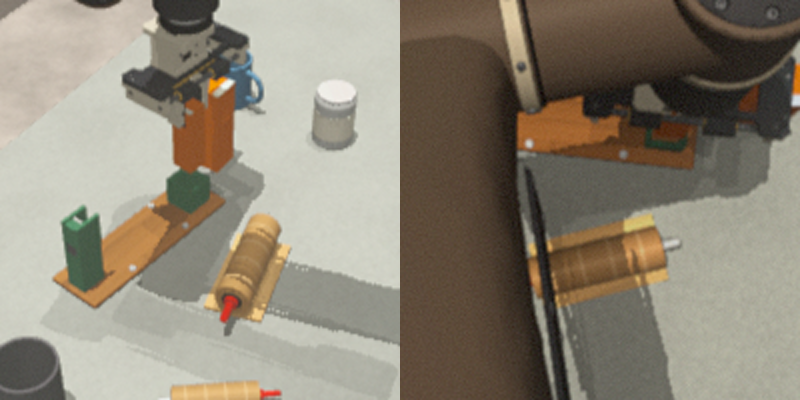

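```bash
python3 - <<'E'
from h import *
a=np.radians(-8.2)
for dx in(-.004,0,.004):
  for z in (.087,):
    print(dx,[proj('side',W([.598+dx,-.095,a,z],X)).round(1).tolist() for X in [(-18,17,0),(18,17,0),(-18,-17,0)]])
print([proj('side',W([.598,-.095+d,a,.087],(-18,17,0))).round(1).tolist() for d in (-.004,.004)])
a=cv2.imread('pics/side_l4_full.png')[170:215,315:360];a=cv2.resize(a,None,fx=13,fy=13,interpolation=cv2.INTER_CUBIC)
for i in range(0,45,5):
    cv2.putText(a,str(315+i),(i*13,10),0,.35,(0,0,255));cv2.putText(a,str(170+i),(0,i*13+4),0,.35,(0,0,255));cv2.line(a,(i*13,12),(i*13,20),(0,0,255));cv2.line(a,(25,i*13),(33,i*13),(0,0,255))
cv2.imwrite('pics/l4q.png',a)
E
```

```text
-0.004 [[335.8, 187.4], [327.0, 182.5], [343.0, 181.9]]
0 [[334.7, 186.9], [325.9, 182.1], [341.9, 181.5]]
0.004 [[333.6, 186.5], [324.8, 181.6], [340.8, 181.1]]
[[335.4, 186.2], [334.0, 187.7]]
```

View pics/l4q.png

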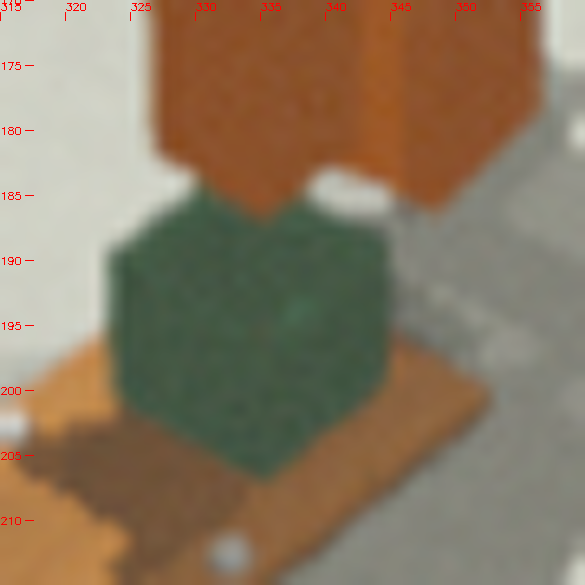

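```bash
python3 -m inch '0 0 0.01 0 0 -0.008 0.2;0 0 0.015 0 0 0 0.2;0 0 0.01 0 0 0 0.2;0 0 0.006 0 0 0 0.2;0 0 0.004 0 0 0 0.2;0 0 0.003 0 0 0 0.2;0 0 0.003 0 0 0 0.2;0 0 0 0 0 0 0.2'; python3 -m inch '0 0 0.003 0 0 0 0.2;0 0 0.003 0 0 0 0.2;0 0 0 0 0 0 0.2'
```

```text
time_s: 13.3
tcp_pos: [0.6016, -0.095, 0.0981]
eef_rot: [-180.0, -0.4, -7.7]
contact_force: [6.5, -1.1, 0.6]
gripper_width: 0.0335
time_s: 13.55
tcp_pos: [0.6013, -0.095, 0.0916]
eef_rot: [-180.0, -0.3, -7.7]
contact_force: [5.4, 0.3, -2.0]
gripper_width: 0.0334
```

```bash
python3 -m inch '0.0025 0 0.001 0 0 0 0.2;0 0 0.003 0 0 0 0.2;0 0 0.003 0 0 0 0.2;0 0 0 0 0 0 0.2'; python3 -m inch '0 0 0.004 0 0 0 0.2;0 0 0.004 0 0 0 0.2;0 0 0 0 0 0 0.2'
```

```text
time_s: 13.88
tcp_pos: [0.6014, -0.0954, 0.0834]
eef_rot: [-180.0, -0.1, -7.7]
contact_force: [5.6, -1.3, -5.2]
gripper_width: 0.0337
time_s: 14.13
tcp_pos: [0.601, -0.0953, 0.0752]
eef_rot: [-180.0, -0.0, -7.7]
contact_force: [5.5, -0.0, -3.3]
gripper_width: 0.0337
```

```bash
python3 -m inch '0.001 0 0.002 0 0 0 0.2;0 0 0.002 0 0 0 0.2;0 0 0.001 0 0 0 0.2;0 0 0 0 0 0 0.2'; python3 -m inch '0 0 0.001 0 0 0 0.2;0 0 0 0 0 0 0.2'; python3 -c "
from h import *
go([.598,-.095,.0708],[180,0,-7.9])"
```

```text
time_s: 14.47
tcp_pos: [0.6012, -0.0955, 0.0705]
eef_rot: [180.0, 0.0, -7.7]
contact_force: [3.3, -0.4, -1.9]
gripper_width: 0.0337
time_s: 14.63
tcp_pos: [0.6014, -0.0955, 0.0705]
eef_rot: [180.0, -0.0, -7.7]
contact_force: [0.7, 0.0, 2.9]
gripper_width: 0.0339
t 14.63 tcp [ 0.6014 -0.0955  0.0705] rpy [179.99  -0.    -7.71] J [  9.3  20.6 -17.3   0.  -52.1  72.9] F [0.7 0.  2.9] w 0.0339
shift tool(now) [-0.0034 -0.0001 -0.0003] shift tool(target axes) [-0.0034 -0.0001 -0.0003] turn [ 0.0002 -0.0001  0.0033]
```

```bash
python3 -m inch '0 0 0 0 0 0 0.7;0 0 0 0 0 0 0.7;0 0 0 0 0 0 0.7;0 0 0 0 0 0 0.7;0 0 0 0 0 0 0.7;0 0 -0.02 0 0 0 0.8;0 0 -0.03 0 0 0 0.8;0 0 -0.03 0 0 0 0.8;0 0 -0.03 0 0 0 1;-0.02 0 -0.03 0 0 0.12 1;-0.03 0 0 0 0 0.12 1;-0.03 0 0 0 0 0.12 1;-0.03 0 0 0 0 0.12 1;-0.03 0 0 0 0 0.12 1;0 0 0 0 0 0.12 1;0 0 0 0 0 0.12 1;0 0 0 0 0 0 1'; python3 look.py l5; python3 -c "
from h import *
go([.4359,-.0053,.144],[180,0,-77.9])
a=cv2.imread('pics/side_l5_full.png')[150:260,260:370];cv2.imwrite('pics/l5z.png',cv2.resize(a,None,fx=5,fy=5,interpolation=cv2.INTER_CUBIC))"
```

```text
time_s: 16.05
tcp_pos: [0.4733, -0.0425, 0.2104]
eef_rot: [-180.0, -0.0, -56.1]
contact_force: [0.1, 0.0, -0.2]
gripper_width: 0.0877
t 16.15 tcp [ 0.4737 -0.0427  0.21  ] rpy [ 1.800e+02  1.000e-02 -5.561e+01] J [ 18.6   0.9 -22.4  -0.  -66.7  15.8] F [ 0.7  0.3 -0.3] w 0.0876
shift tool(now) [-0.0522  0.01    0.066 ] shift tool(target axes) [-0.0445  0.0291  0.066 ] turn [0.00e+00 1.00e-04 3.89e-01]
```

View pics/l5z.png

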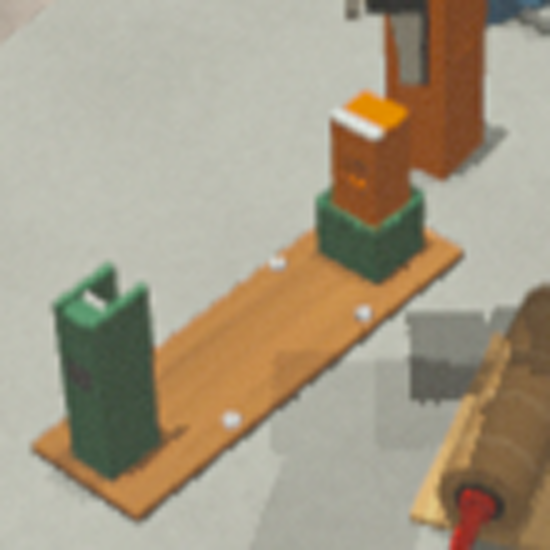

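View pics/l5.png

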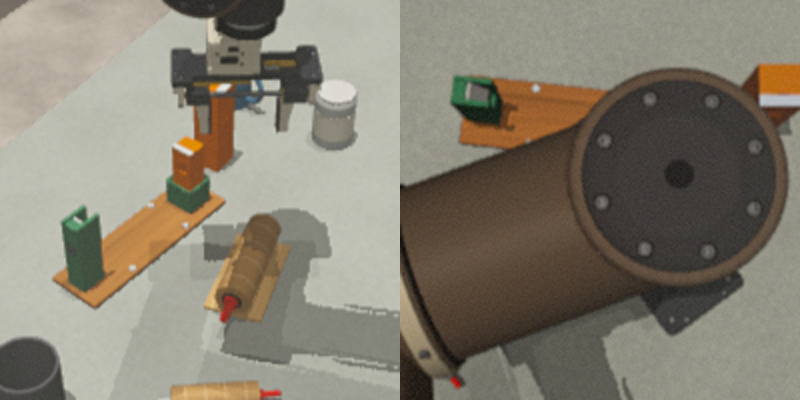

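```bash
python3 -m inch '0 0 0.03 0 0 0.12 1;0 0 0.03 0 0 0.12 1;0 0 0.03 0 0 0.12 1;-0.0145 0.0091 0.03 0 0 0.029 1;-0.02 0.01 0.02 0 0 0 1;-0.01 0.01 0.01 0 0 0 1;0 0 0 0 0 0 1;0 0 0 0 0 0 1'; python3 look.py l6; python3 -c "
from h import *
go([.4359,-.0053,-.010],[180,0,-77.9])
s=r.get_state();R=Ro.from_euler('xyz',s['eef_rot'],degrees=True)
im=cv2.imread('pics/side_l6_full.png')
for d in (-.044,.044):
  for tx in (-.0095,.0095):
    for z in (0,.030):
      u=proj('side',s['tcp_pos']+[0,0,.028+z]+R.apply([tx,d,0]));print(u.round(1))
      if z==0: cv2.circle(im,tuple(int(v) for v in u.round()),0,(0,0,255),-1)
for X in [(0,-106,0),(0,122,0),(-26,0,0),(26,0,0),(0,0,26)]:
    u=proj('side',W([.4344,-.005,np.radians(12.06),.0346],X));cv2.circle(im,tuple(int(v) for v in u.round()),0,(255,0,0),-1)
cv2.imwrite('pics/l6z.png',cv2.resize(im[170:280,320:430],None,fx=5,fy=5,interpolation=cv2.INTER_CUBIC))"
```

```text
time_s: 16.82
tcp_pos: [0.4355, -0.0056, 0.0595]
eef_rot: [179.9, -0.0, -77.9]
contact_force: [0.6, -0.1, 1.0]
gripper_width: 0.0877
t 16.92 tcp [ 0.437  -0.0055  0.0605] rpy [-1.7994e+02 -1.0000e-02 -7.8020e+01] J [ 25.3   6.3 -39.    0.  -44.6 -13.4] F [ 0.1  0.2 -0.2] w 0.0876
shift tool(now) [-0.0004  0.0011  0.0705] shift tool(target axes) [-0.0004  0.001   0.0705] turn [-0.0011 -0.0001 -0.0021]
[348.7 216.1]
[348.8 208.4]
[350.9 211.8]
[351.  204.2]
[378.2 223.6]
[378.8 215.9]
[380.2 219.2]
[380.7 211.5]
```

View pics/l6z.png

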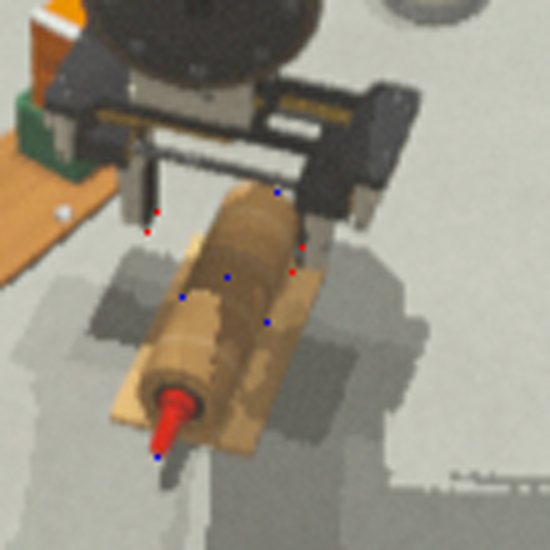

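```bash
python3 -m inch '0 0 0.012 0 0 0 1;0 0 0.02 0 0 0 1;0 0 0.015 0 0 0 1;0 0 0.01 0 0 0 1;0 0 0.008 0 0 0 1;0 0 0.003 0 0 0 1;0 0 0 0 0 0 1;0 0 0 0 0 0 1'; python3 -c "
from h import *
go([.4359,-.0053,-.010],[180,0,-77.9])"
```

```text
time_s: 17.58
tcp_pos: [0.4364, -0.0055, -0.0076]
eef_rot: [-180.0, 0.0, -78.1]
contact_force: [-0.2, -0.0, 0.6]
gripper_width: 0.0875
t 17.58 tcp [ 0.4364 -0.0055 -0.0076] rpy [-179.96    0.    -78.13] J [ 25.4  13.  -43.4   0.  -33.6 -13.5] F [-0.2 -0.   0.6] w 0.0875
shift tool(now) [-0.0003  0.0005  0.0024] shift tool(target axes) [-0.0003  0.0005  0.0024] turn [-0.0006  0.     -0.0041]
```

```bash
python3 -m inch '0 0 0.001 0 0 0 0.4;0 0 0 0 0 0 0.4;0 0 0 0 0 0 0.4;0 0 0 0 0 0 0.4;0 0 0 0 0 0 0.4;0 0 0 0 0 0 0.4;0 0 0 0 0 0 0.4;0 0 0 0 0 0 0.4;0 0 0 0 0 0 0.4' 45; python3 -m inch '0 0 -0.004 0 0 0 0.4;0 0 -0.008 0 0 0 0.4;0 0 -0.01 0 0 0 0.4;0 0 -0.02 0 0 0 0.4;0 0 -0.03 0 0 0 0.4;0 0 -0.035 0 0 0 0.4;0 0 -0.035 0 0 0 0.4;0 0 -0.025 0 0 0 0.4;0 0 -0.01 0 0 0 0.4;0 0 0 0 0 0 0.4;0 0 0 0 0 0 0.4'; python3 look.py l7;python3 -c "
from h import *
go([.4359,-.0053,.15],[180,0,-77.9])"
```

```text
time_s: 18.33
tcp_pos: [0.4362, -0.0054, -0.0089]
eef_rot: [-180.0, 0.0, -78.1]
contact_force: [1.0, 0.3, 0.8]
gripper_width: 0.0512
time_s: 19.25
tcp_pos: [0.4353, -0.0055, 0.1682]
eef_rot: [-180.0, 0.0, -78.2]
contact_force: [0.2, 0.1, -2.7]
gripper_width: 0.0513
t 19.35 tcp [ 0.4346 -0.0058  0.1668] rpy [179.87   0.   -78.16] J [ 25.4  -1.3 -30.5  -0.  -60.9 -13.5] F [ 0.5 -0.6 -2.4] w 0.0515
shift tool(now) [-0.0003 -0.0014  0.0168] shift tool(target axes) [-0.0002 -0.0013  0.0168] turn [ 0.0022  0.0001 -0.0045]
```

View pics/l7.png

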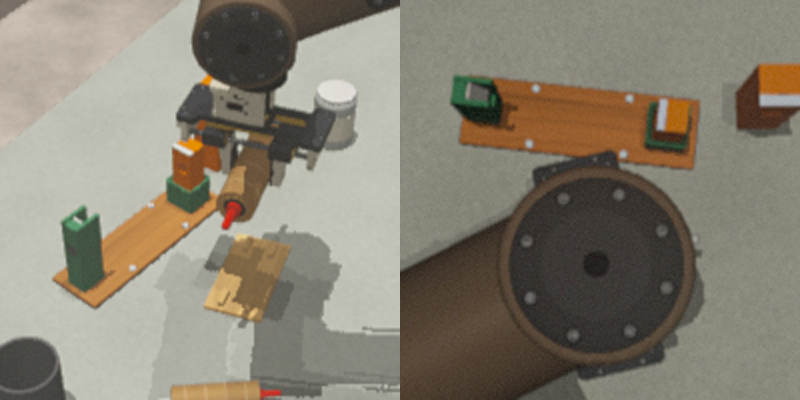

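```bash
cat >> h.py <<'E'
HO=np.array([.6147,.0127]);HY=np.radians(-7.9)
Rd=Ro.from_euler('xyz',[180,0,-97.9],degrees=True)
Rh=Ro.from_euler('z',HY)
def tgt(y,z,th,model='tool',x=0,k=.0434):
    """roll centre at holder (x,y,z) m, tilt th -> rep TCP pos and rotation"""
    R=Rh*Ro.from_euler('x',th)*Rh.inv()*Rd
    C=Rh.apply([x,y,z])+np.r_[HO,0]
    T=C+R.apply([0,0,k]) if model=='tool' else C-[0,0,.028]+R.apply([0,0,k-.028])
    return T,R
def gor(T,R,n=1):
    s=r.get_state();Rc=Ro.from_euler('xyz',s['eef_rot'],degrees=True);d=T-s['tcp_pos']
    print('t',round(s['time_s'],2),'tcp',s['tcp_pos'].round(4),'rpy',s['eef_rot'].round(2),'J',s['joints'].round(1),'F',s['contact_force'].round(1),'w',round(s['gripper_width'],4))
    print('tgt',T.round(4),R.as_euler('xyz',degrees=True).round(2),'shift now',Rc.inv().apply(d).round(4),'shift target axes',R.inv().apply(d).round(4),'turn',(Rc.inv()*R).as_rotvec().round(4))
E
python3 - <<'E'
from h import *
T,R=tgt(.0224,.1432,.45);gor(T,R)
T,R=tgt(.0224,.1432,.45,'w');gor(T,R)
E
```

```text
t 19.35 tcp [ 0.4346 -0.0058  0.1668] rpy [179.87   0.   -78.16] J [ 25.4  -1.3 -30.5  -0.  -60.9 -13.5] F [ 0.5 -0.6 -2.4] w 0.0515
tgt [0.6204 0.0536 0.1041] [180.    25.78 -97.9 ] shift now [-0.02   -0.1941  0.0623] shift target axes [-0.0487 -0.1758  0.0932] turn [ 0.0797 -0.4458  0.3382]
t 19.35 tcp [ 0.4346 -0.0058  0.1668] rpy [179.87   0.   -78.16] J [ 25.4  -1.3 -30.5  -0.  -60.9 -13.5] F [ 0.5 -0.6 -2.4] w 0.0515
tgt [0.6187 0.0415 0.1013] [180.    25.78 -97.9 ] shift now [-0.0086 -0.19    0.0651] shift target axes [-0.0365 -0.1758  0.0904] turn [ 0.0797 -0.4458  0.3382]
```

```bash
python3 -m inch '-0.002 -0.017 0 0 0 0 0.4;-0.003 -0.03 0 0 0 0 0.4;-0.003 -0.03 0 0 0 0 0.4;-0.003 -0.03 0 0 0 0 0.4;-0.003 -0.03 0 0 0 0 0.4;-0.003 -0.03 0 0 0 0 0.4;-0.003 -0.027 0 0 0 0 0.4;0 0 0 0.0133 -0.0743 0.0564 0.4;0 0 0 0.0133 -0.0743 0.0564 0.4;0 0 0 0.0133 -0.0743 0.0564 0.4;0 0 0 0.0133 -0.0743 0.0564 0.4;0 0 0 0.0133 -0.0743 0.0564 0.4;0 0 0 0.0133 -0.0743 0.0564 0.4;0 0 0 0 0 0 0.4;0 0 0 0 0 0 0.4;0 0 0 0 0 0 0.4'; python3 look.py l8; python3 - <<'E'
from h import *
T,R=tgt(.0224,.1432,.45);gor(T,R)
s=r.get_state();Rc=Ro.from_euler('xyz',s['eef_rot'],degrees=True)
im=cv2.imread('pics/side_l8_full.png')
for m,c in(('t',(255,0,0)),('w',(0,255,0))):
    C=s['tcp_pos']+(Rc.apply([0,0,-.0434]) if m=='t' else np.array([0,0,.028])+Rc.apply([0,0,-.0154]))
    for L in(-.106,-.08,.08,.122):
        u=proj('side',C+Rc.apply([-L,0,0]));print(m,L,u.round(1));cv2.circle(im,tuple(int(v) for v in u.round()),0,c,-1)
cv2.imwrite('pics/l8z.png',cv2.resize(im[100:240,260:400],None,fx=4.2,fy=4.2,interpolation=cv2.INTER_CUBIC))
E
```

```text
time_s: 20.68
tcp_pos: [0.6212, 0.0535, 0.1666]
eef_rot: [-180.0, 25.7, -97.9]
contact_force: [-0.2, 0.1, -1.8]
gripper_width: 0.0515
t 20.78 tcp [0.6213 0.0546 0.1674] rpy [-179.91   25.74  -97.74] J [  4.8  17.2  -2.5 -27.5 -66.8  -2.4] F [-0.8 -0.5 -2.4] w 0.051
tgt [0.6204 0.0536 0.1041] [180.    25.78 -97.9 ] shift now [0.0285 0.0009 0.0565] shift target axes [0.0285 0.0008 0.0565] turn [-0.0004 -0.0007  0.0025]
t -0.106 [324.7 168.5]
t -0.08 [319.4 169.3]
t 0.08 [282.7 174.8]
t 0.122 [271.9 176.5]
w -0.106 [322.  169.7]
w -0.08 [316.5 170.6]
w 0.08 [279.3 176.2]
w 0.122 [268.4 177.9]
```

View pics/l8z.png

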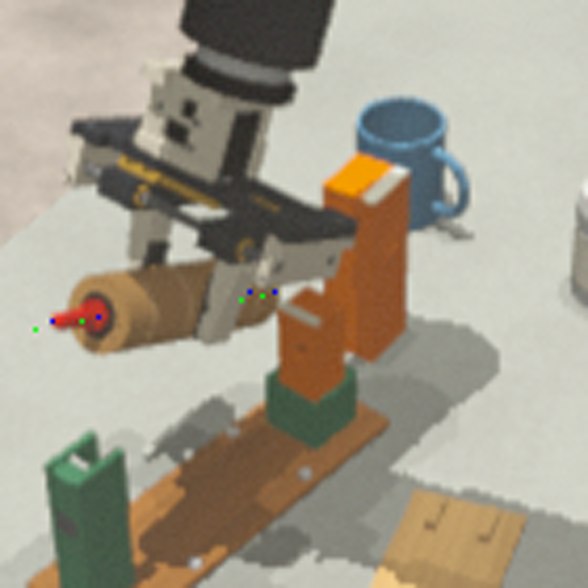

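```bash
python3 -m inch '0.004 0 0.0075 0 0 0.0025 0.4;0.007 0.0003 0.014 0 0 0 0.4;0.007 0.0003 0.014 0 0 0 0.4;0.006 0.0003 0.012 0 0 0 0.4;0.0045 0 0.009 0 0 0 0.4;0 0 0 0 0 0 0.4;0 0 0 0 0 0 0.4'; python3 look.py l9; python3 - <<'E'
from h import *
T,R=tgt(-.0046,.1302,.45);gor(T,R)
s=r.get_state();Rc=Ro.from_euler('xyz',s['eef_rot'],degrees=True)
for n in P:
    im=cv2.imread(f'pics/{n}_l9_full.png')
    C=s['tcp_pos']+Rc.apply([0,0,-.0434])
    for L in(-.106,.122):
        u=proj(n,C+Rc.apply([-L,0,0])-[.0015,0,0]);print(n,L,u.round(1));cv2.circle(im,tuple(int(v) for v in u.round()),0,(255,0,0),-1)
    x,y=(260,120) if n=='side' else (230,140)
    cv2.imwrite(f'pics/l9z{n}.png',cv2.resize(im[y:y+100,x:x+140],None,fx=5.5,fy=5.5,interpolation=cv2.INTER_CUBIC))
E
```

```text
time_s: 21.37
tcp_pos: [0.6204, 0.0532, 0.104]
eef_rot: [180.0, 25.8, -98.0]
contact_force: [1.2, -0.2, -2.3]
gripper_width: 0.0511
t 21.47 tcp [0.6212 0.053  0.1054] rpy [-179.85   25.82  -97.94] J [  4.4  20.6  -5.9 -29.1 -60.8   1.5] F [ 0.1 -0.2 -0.5] w 0.0512
tgt [0.6167 0.0268 0.0911] [180.    25.78 -97.9 ] shift now [0.0302 0.0009 0.0013] shift target axes [0.0302 0.0009 0.0013] turn [-0.0029  0.0006 -0.0006]
side -0.106 [326.  184.5]
side 0.122 [274.8 194.1]
top -0.106 [340.5 177.7]
top 0.122 [245.7 158.7]
```

View pics/l9zside.png

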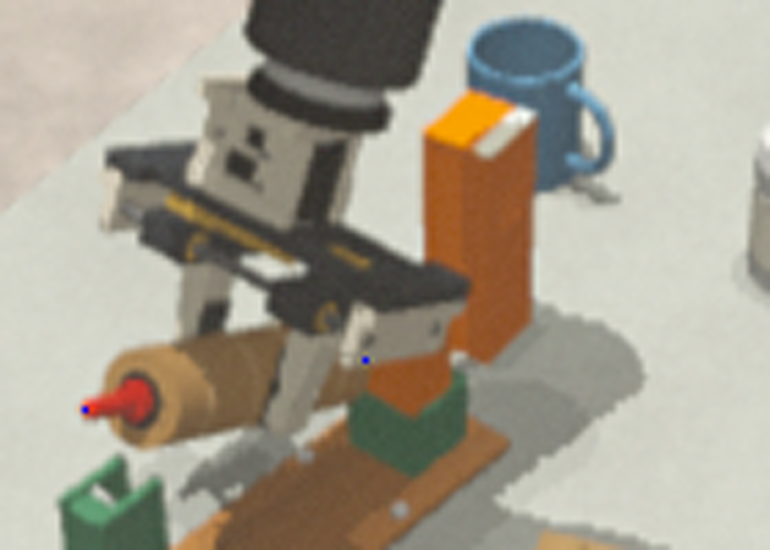

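View pics/l9ztop.png

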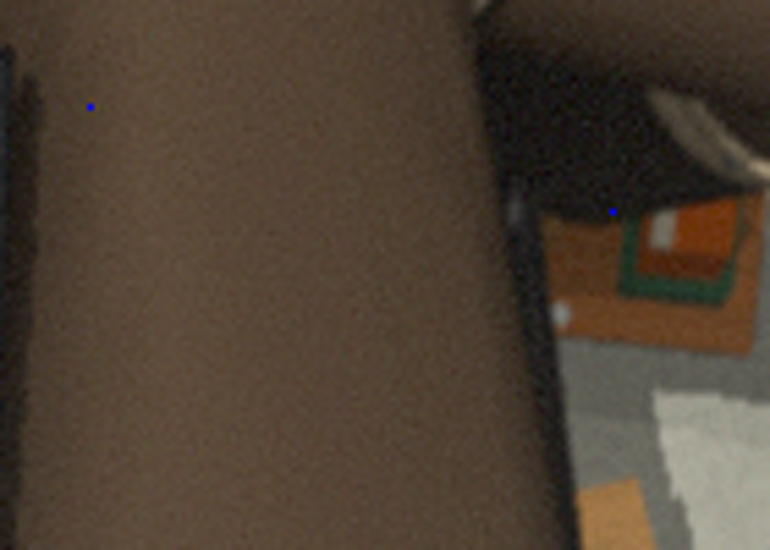

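```bash
python3 -m inch '0.006 0.0009 0.0013 0 0 0 0.4;0.006 0 0 0 0 0 0.4;0.004 0 0 0 0 0 0.4;0 0 0 0 0 0 0.4'; python3 -m inch '0.004 0 0 0 0 0 0.4;0.003 0 0 0 0 0 0.4;0 0 0 0 0 0 0.4';python3 -m inch '0.003 0 0 0 0 0 0.4;0.003 0 0 0 0 0 0.4;0 0 0 0 0 0 0.4'; python3 - <<'E'
from h import *
T,R=tgt(-.0046,.1302,.45);gor(T,R)
E
```

```text
time_s: 21.8
tcp_pos: [0.6175, 0.0384, 0.0962]
eef_rot: [-180.0, 25.8, -98.1]
contact_force: [-0.4, 0.3, -2.0]
gripper_width: 0.0512
time_s: 22.05
tcp_pos: [0.6167, 0.0326, 0.0932]
eef_rot: [-180.0, 25.8, -98.0]
contact_force: [-0.2, 0.5, -2.5]
gripper_width: 0.051
time_s: 22.3
tcp_pos: [0.616, 0.0274, 0.0906]
eef_rot: [-180.0, 25.8, -98.0]
contact_force: [-0.1, 0.3, -2.4]
gripper_width: 0.0512
t 22.3 tcp [0.616  0.0274 0.0906] rpy [-179.96   25.81  -98.01] J [  1.9  21.6  -6.5 -29.5 -60.6   4.5] F [-0.1  0.3 -2.4] w 0.0512
tgt [0.6167 0.0268 0.0911] [180.    25.78 -97.9 ] shift now [ 0.0002 -0.0008 -0.0007] shift target axes [ 0.0002 -0.0008 -0.0007] turn [-0.0016  0.0005 -0.0018]
```

```bash
python3 -m inch '0.002 -0.0005 0.0035 0 0.037 -0.001 0.4;0.0022 0 0.0039 0 0.037 0 0.4;0.0022 0 0.0039 0 0.037 0 0.4;0.002 0 0.0039 0 0.037 0 0.4;0 0 0 0 0 0 0.4;0 0 0 0 0 0 0.4'; python3 - <<'E'
from h import *
def c(th,y,z): return tgt(y+.106*np.cos(th),z+.106*np.sin(th),th)
gor(*c(.19,-.1045,.0845))
s=r.get_state();Rc=Ro.from_euler('xyz',s['eef_rot'],degrees=True)
p=s['tcp_pos']+Rc.apply([.106,0,-.0434]);print('pin in holder',Rh.inv().apply(p-np.r_[HO,0]).round(4))
E
```

```text
time_s: 22.8
tcp_pos: [0.616, 0.0268, 0.0735]
eef_rot: [-179.9, 17.4, -97.9]
contact_force: [0.6, 0.3, -1.3]
gripper_width: 0.0513
t 22.8 tcp [0.616  0.0268 0.0735] rpy [-179.95   17.38  -97.86] J [  8.4  21.2 -10.1 -20.4 -55.4  -5.1] F [ 0.6  0.3 -1.3] w 0.0513
tgt [0.6158 0.0204 0.0619] [180.    10.89 -97.9 ] shift now [ 0.0095 -0.0006  0.0092] shift target axes [ 0.0084 -0.0006  0.0102] turn [-0.0008  0.1133  0.0007]
pin in holder [-0.0006 -0.1     0.0833]
```

```bash
python3 -m inch '0.002 -0.0003 0.0022 0 0.028 0 0.4;0.0023 -0.0003 0.0024 0 0.028 0 0.4;0.0023 0 0.0025 0 0.028 0 0.4;0.0023 0 0.0025 0 0.028 0 0.4;0 0 0 0 0 0 0.4;0 0 0 0 0 0 0.4'; cat > chk.py <<'E'
from h import *
import sys
th,y,z=map(float,sys.argv[1:4])
gor(*tgt(y+.106*np.cos(th),z+.106*np.sin(th),th))
s=r.get_state();Rc=Ro.from_euler('xyz',s['eef_rot'],degrees=True)
for L in(.106,-.122):
    p=s['tcp_pos']+Rc.apply([L,0,-.0434]);print('tip in holder',Rh.inv().apply(p-np.r_[HO,0]).round(4))
E
python3 chk.py .165 -.1055 .085; python3 look.py l10;  python3 -c "
import cv2
a=cv2.imread('pics/side_l10_full.png')[140:260,250:370];cv2.imwrite('pics/l10z.png',cv2.resize(a,None,fx=5,fy=5,interpolation=cv2.INTER_CUBIC))"
```

```text
time_s: 23.3
tcp_pos: [0.6159, 0.0195, 0.0621]
eef_rot: [-179.9, 11.0, -98.0]
contact_force: [0.8, -0.8, -2.2]
gripper_width: 0.0511
t 23.3 tcp [0.6159 0.0195 0.0621] rpy [-179.94   10.99  -97.95] J [ 12.5  21.4 -13.  -13.  -52.4 -12.8] F [ 0.8 -0.8 -2.2] w 0.0511
tgt [0.6156 0.0188 0.0596] [180.     9.45 -97.9 ] shift now [0.0012 0.0003 0.0023] shift target axes [0.0012 0.0003 0.0023] turn [-0.0012  0.0268 -0.0009]
tip in holder [ 1.000e-04 -1.054e-01  8.450e-02]
tip in holder [0.0004 0.1184 0.1279]
```

View pics/l10z.png

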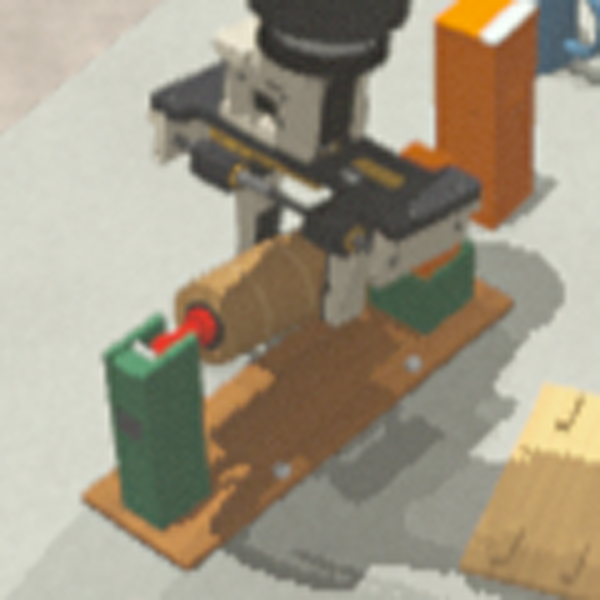

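```bash
python3 -m inch '0.0006 0.0003 0.0011 0 0.013 0 0.4;0.0006 0 0.0014 0 0.015 0 0.4;0 0 0 0 0 0 0.4;0 0 0 0 0 0 0.4'; python3 chk.py .16 -.106 .085
```

```text
time_s: 23.73
tcp_pos: [0.6164, 0.0179, 0.0598]
eef_rot: [-179.8, 9.3, -98.0]
contact_force: [1.7, -5.7, 0.1]
gripper_width: 0.0511
t 23.73 tcp [0.6164 0.0179 0.0598] rpy [-179.85    9.27  -97.99] J [ 13.6  21.5 -13.8 -10.9 -51.7 -15.1] F [ 1.7 -5.7  0.1] w 0.0511
tgt [0.6155 0.0182 0.059 ] [180.     9.17 -97.9 ] shift now [-0.      0.0009  0.0008] shift target axes [-0.      0.0009  0.0008] turn [-0.0029  0.0018 -0.0015]
tip in holder [ 0.0006 -0.1062  0.0856]
tip in holder [0.001  0.1188 0.1223]
```

```bash
python3 -m inch '0 0.0005 0.0004 0 0 0 0.4;0 0 0 0 0 0 0.6;0 0 0 0 0 0 0.65;0 0 0 0 0 0 0.75;0 0 0 0 0 0 0.85;0 0 0 0 0 0 0.95;0 0 0 0 0 0 0.95;0 0 0 0 0 0 0.95'; python3 look.py l11;  python3 - <<'E'
from h import *
im=cv2.imread('pics/side_l11_full.png')
for X in [(0,119,.122)]:pass
for th in (.16,.165):
    pt=np.array([0,-.106+.228*np.cos(th),.085+.228*np.sin(th)]);u=proj('side',Rh.apply(pt)+np.r_[HO,0]-[.0015,0,0]);print(u)
cv2.imwrite('pics/l11z.png',cv2.resize(im[140:260,250:370],None,fx=5,fy=5,interpolation=cv2.INTER_CUBIC))
print(r.get_state()['contact_force'].round(2))
E
```

```text
time_s: 24.4
tcp_pos: [0.6153, 0.0193, 0.059]
eef_rot: [-179.9, 9.3, -97.9]
contact_force: [0.2, 0.2, -0.2]
gripper_width: 0.0812
[280.68918541 212.44086993]
[280.70322887 212.1138308 ]
[ 0.23 -0.88  0.33]
```

View pics/l11z.png

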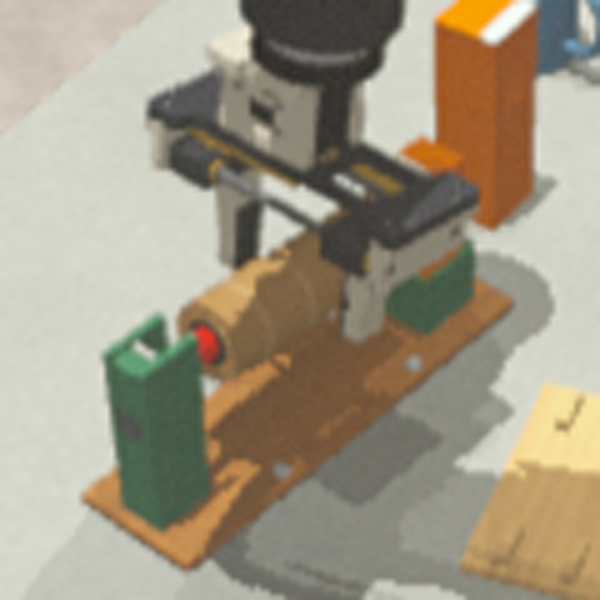

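```bash
python3 - <<'E'
from h import *
for th in (0,.04,.08,.1,.12,.14,.16,.19):
    o=[]
    for L,dz in ((.186,0),(.186,.026),(.186,-.026)):
        pt=np.array([0,-.106+L*np.cos(th)-dz*np.sin(th),.085+L*np.sin(th)+dz*np.cos(th)]);o.append(proj('side',Rh.apply(pt)+np.r_[HO,0]-[.0015,0,0]).round(1).tolist())
    print(th,o)
ims=[cv2.imread(f'pics/side_{k}_full.png')[180:230,265:325] for k in('l10','l11')]
a=np.hstack([cv2.resize(i,None,fx=6.6,fy=6.6,interpolation=cv2.INTER_CUBIC) for i in ims])
for i in range(0,60,10):
    cv2.putText(a,str(265+i),(int(i*6.6),10),0,.35,(0,0,255));cv2.line(a,(int(i*6.6),12),(int(i*6.6),18),(0,0,255))
for i in range(0,50,10): cv2.putText(a,str(180+i),(0,int(i*6.6)+4),0,.35,(0,0,255))
cv2.imwrite('pics/cmp.png',a)
E
```

```text
0 [[291.3, 214.5], [290.7, 207.9], [291.9, 220.9]]
0.04 [[291.2, 212.6], [290.8, 205.7], [291.5, 219.2]]
0.08 [[291.1, 210.6], [291.0, 203.6], [291.2, 217.5]]
0.1 [[291.1, 209.6], [291.1, 202.4], [291.1, 216.6]]
0.12 [[291.1, 208.6], [291.3, 201.3], [291.0, 215.7]]
0.14 [[291.1, 207.5], [291.4, 200.2], [290.9, 214.7]]
0.16 [[291.2, 206.5], [291.6, 199.1], [290.8, 213.8]]
0.19 [[291.3, 204.9], [291.9, 197.3], [290.7, 212.3]]
```

View pics/cmp.png

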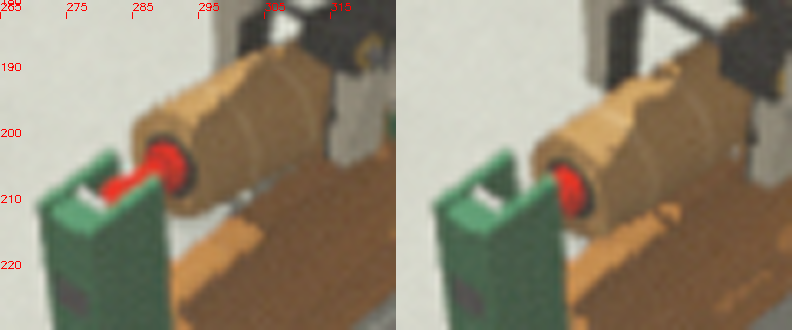

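```bash
python3 -m inch '0 0 0 0 0 0 0.95;0 0 0 0 0 0 0.95;0 0 0 0 0 0 0.95;0 0 -0.01 0 0 0 0.95;0 0 -0.02 0 0 0 0.95;0 0 -0.03 0 0 0 0.95;0 0 -0.03 0 0.05 0 0.6;0 0 -0.01 0 0.05 0 0;0 0 0 0 0.063 0 0;0 0 0 0 0 0 0;0 0 0 0 0 0 0;0 0 0 0 0 0 0;0 0 0 0 0 0 0'; python3 look.py l12; python3 - <<'E'
from h import *
T,R=tgt(.060,.16,0,k=.028);gor(T,R)
im=cv2.imread('pics/side_l12_full.png')
a=cv2.resize(im[150:240,265:365],None,fx=6,fy=6,interpolation=cv2.INTER_CUBIC)
for i in range(0,100,10):
    cv2.putText(a,str(265+i),(int(i*6),10),0,.35,(0,0,255));cv2.line(a,(int(i*6),12),(int(i*6),18),(0,0,255))
for i in range(0,90,10): cv2.putText(a,str(150+i),(0,int(i*6)+4),0,.35,(0,0,255))
cv2.imwrite('pics/l12z.png',a)
E
```

```text
time_s: 25.58
tcp_pos: [0.6128, 0.0033, 0.1576]
eef_rot: [-179.9, 0.0, -98.0]
contact_force: [0.6, 0.7, -0.0]
gripper_width: 0.0422
t 25.68 tcp [0.6129 0.0031 0.1576] rpy [-1.7994e+02  1.0000e-02 -9.8020e+01] J [ 18.5  16.3 -10.9   0.  -62.7 -26.6] F [-0.6 -0.1 -0.5] w 0.0341
tgt [0.6229 0.0721 0.132 ] [180.    0.  -97.9] shift now [-0.0697 -0.0003  0.0256] shift target axes [-0.0698 -0.0005  0.0256] turn [-0.0011  0.0001 -0.0021]
```

View pics/l12z.png

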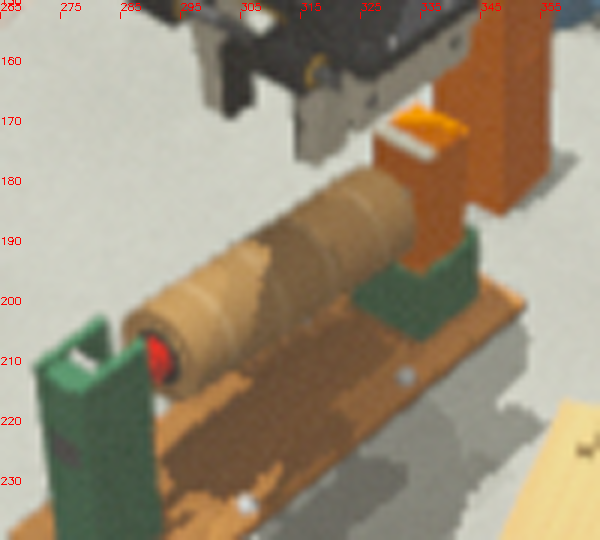

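View pics/l12.png

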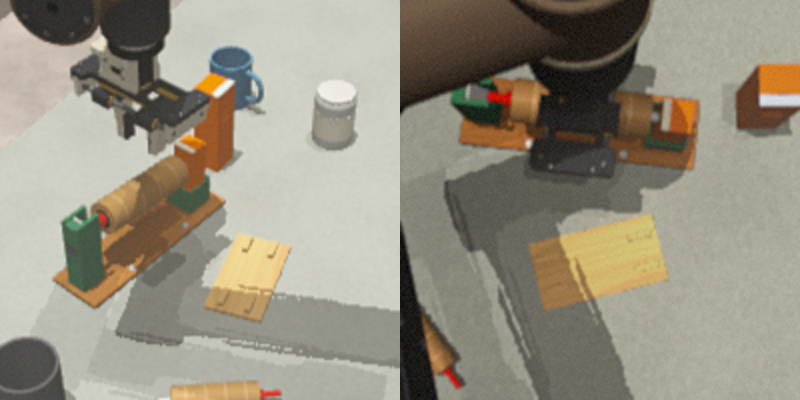

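```bash
python3 - <<'E'
from h import *
im=cv2.imread('pics/top_l12_full.png')
a=cv2.resize(im[145:205,240:380],None,fx=5.7,fy=5.7,interpolation=cv2.INTER_CUBIC)
a=np.clip(a.astype(float)*1.5,0,255).astype('uint8')
for i in range(0,140,10):
    cv2.putText(a,str(240+i),(int(i*5.7),10),0,.35,(255,255,255));cv2.line(a,(int(i*5.7),12),(int(i*5.7),18),(255,255,255))
cv2.imwrite('pics/l12t.png',a)
for y,z in((.109,.108),(.113,.112),(.117,.117),(.121,.121),(.109,.1),(.116,.085)): print(y,z,proj('top',Rh.apply([0,y,z])+np.r_[HO,0]-[.0015,0,0]).round(1))
for y in (-.092,-.08): print(y,proj('top',Rh.apply([0,y,.085])+np.r_[HO,0]-[.0015,0,0]).round(1))
for th in (.06,.08,.1,.12,.14):
    print(th,[proj('top',Rh.apply([0,-.106+L*np.cos(th),.085+L*np.sin(th)])+np.r_[HO,0]-[.0015,0,0]).round(1).tolist() for L in (.026,.186)])
E
```

```text
0.109 0.108 [262.3 168.8]
0.113 0.112 [260.3 168.2]
0.117 0.117 [258.3 167.6]
0.121 0.121 [256.3 167.1]
0.109 0.1 [262.8 169.4]
0.116 0.085 [260.7 170.4]
-0.092 [348.  179.9]
-0.08 [342.9 179.3]
0.06 [[343.0, 179.2], [275.4, 171.1]]
0.08 [[343.0, 179.2], [275.3, 170.8]]
0.1 [[343.1, 179.1], [275.3, 170.5]]
0.12 [[343.1, 179.1], [275.3, 170.2]]
0.14 [[343.1, 179.1], [275.3, 169.9]]
```

View pics/l12t.png

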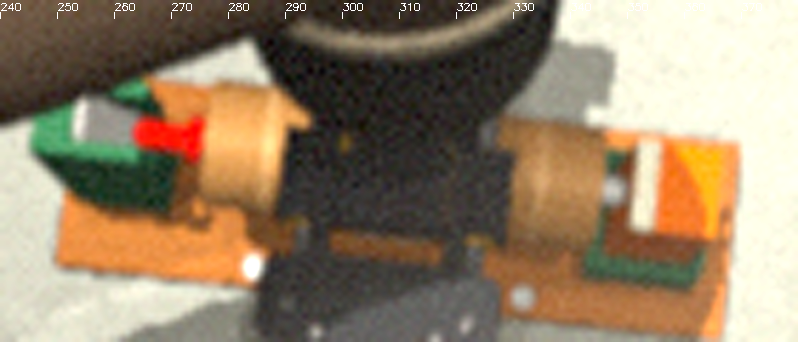

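```bash
python3 -m inch '-0.015 0 0 0 0 0 0;-0.02 0 0 0 0 0 0;-0.02 0 0 0 0 -0.002 0;-0.0165 0 0 0 0 0 0;0 0 0.015 0 0 0 0;0 0 0.015 0 0 0 0;0 0 0.012 0 0 0 0;0 0 0 0 0 0 0;0 0 0 0 0 0 0'; python3 - <<'E'
from h import *
T,R=tgt(.062,.083,0,k=0);gor(T,R)
E
python3 look.py l13; python3 - <<'E'
import cv2
a=cv2.imread('pics/side_l13_full.png')[140:240,255:355];cv2.imwrite('pics/l13z.png',cv2.resize(a,None,fx=6,fy=6,interpolation=cv2.INTER_CUBIC))
E
```

```text
time_s: 26.43
tcp_pos: [0.6226, 0.0742, 0.1151]
eef_rot: [-180.0, -0.1, -97.9]
contact_force: [0.3, 0.1, 0.8]
gripper_width: 0.0005
t 26.43 tcp [0.6226 0.0742 0.1151] rpy [-1.7999e+02 -8.0000e-02 -9.7860e+01] J [ 24.7  19.7 -12.    0.1 -58.3 -32.6] F [0.3 0.1 0.8] w 0.0005
tgt [0.6232 0.0741 0.083 ] [180.    0.  -97.9] shift now [ 0.     -0.0006  0.0321] shift target axes [ 0.0001 -0.0006  0.0321] turn [-0.0001 -0.0013  0.0007]
```

View pics/l13z.png

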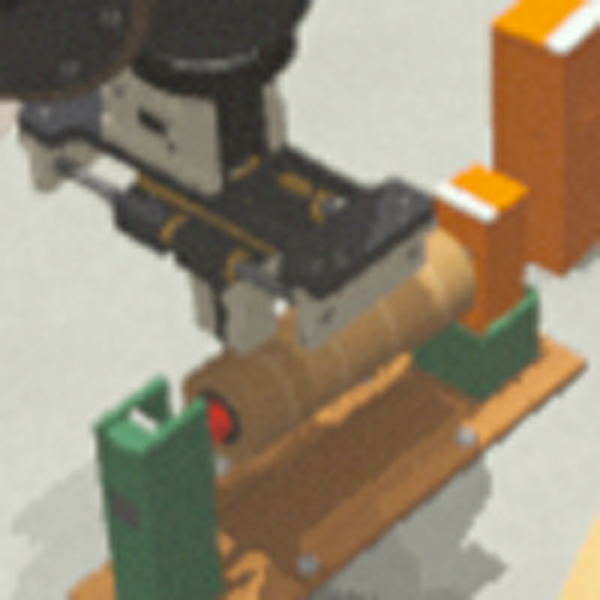

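```bash
python3 -m inch '0 -0.0005 0.005 0 0 0 0;0 0 0.004 0 0 0 0;0 0 0.002 0 0 0 0;0 0 0 0 0 0 0'; python3 -m inch '0 0 0.002 0 0 0 0;0 0 0.002 0 0 0 0;0 0 0 0 0 0 0'; python3 -m inch '0 0 0.002 0 0 0 0;0 0 0.002 0 0 0 0;0 0 0 0 0 0 0'
```

```text
time_s: 26.87
tcp_pos: [0.6231, 0.0741, 0.1042]
eef_rot: [-180.0, -0.0, -97.9]
contact_force: [-1.1, -1.0, -0.1]
gripper_width: 0.0003
time_s: 27.12
tcp_pos: [0.6232, 0.0743, 0.1003]
eef_rot: [-179.9, -0.0, -97.9]
contact_force: [-0.1, -0.7, -0.7]
gripper_width: 0.0008
time_s: 27.37
tcp_pos: [0.6241, 0.0744, 0.0972]
eef_rot: [-179.8, -0.0, -97.8]
contact_force: [-0.5, -0.7, 3.5]
gripper_width: 0.0006
```

```bash
python3 -m inch '0 0 0.002 0 0 0 0;0 0 0.002 0 0 0 0;0 0 0 0 0 0 0'; python3 -m inch '0 0 0.002 0 0 0 0;0 0 0.002 0 0 0 0;0 0 0 0 0 0 0'; python3 -m inch '0 0 0.002 0 0 0 0;0 0 0.002 0 0 0 0;0 0 0 0 0 0 0'
```

```text
time_s: 27.62
tcp_pos: [0.6235, 0.0745, 0.0927]
eef_rot: [-179.9, -0.0, -97.9]
contact_force: [-0.4, -0.3, -0.7]
gripper_width: 0.0002
time_s: 27.87
tcp_pos: [0.6229, 0.0742, 0.0879]
eef_rot: [-180.0, -0.0, -97.9]
contact_force: [-1.1, 1.0, -0.1]
gripper_width: 0.0007
time_s: 28.12
tcp_pos: [0.6231, 0.0742, 0.0841]
eef_rot: [-180.0, -0.0, -97.9]
contact_force: [0.3, 0.4, -0.1]
gripper_width: 0.0004
```

```bash
python3 look.py l14; python3 - <<'E'
import cv2
a=cv2.imread('pics/side_l14_full.png')[140:240,255:355];cv2.imwrite('pics/l14z.png',cv2.resize(a,None,fx=6,fy=6,interpolation=cv2.INTER_CUBIC))
E
```

```text
(no output)
```

View pics/l14z.png

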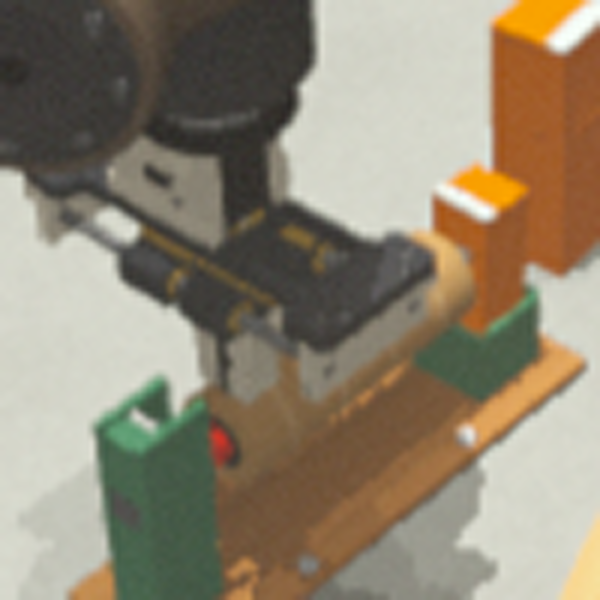

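```bash
python3 -m inch '0 0 0.002 0 0 0 0;0 0 0 0 0 0 0'; python3 -m inch '0 0 0.0015 0 0 0 0;0 0 0 0 0 0 0';python3 -m inch '0 0 -0.01 0 0 0 0;0 0 -0.02 0 0 0 0;0 0 -0.035 0 0 0 0;0 0 -0.035 0 0 0 0;0.04 0 -0.02 0 0 0 0;0.04 0 -0.02 0 0 0 0;0.03 0.03 0 0 0 0 0;0 0.035 0 0 0 0 0;0 0.035 0 0 0 0 0;0 0.035 0 0 0 0 0;0 0.035 0 0 0 0 0;0 0.035 0 0 0 0 0;0 0.02 0 0 0 0 0;0 0 0 0 0 0 0'; python3 look.py l15; python3 - <<'E'
from h import *
print(r.get_state()['tcp_pos'])
o=[]
for n,(x,y) in {'side':(255,150),'top':(240,140)}.items():
    a=cv2.imread(f'pics/{n}_l15_full.png')[y:y+85,x:x+132];a=cv2.resize(a,None,fx=6,fy=6,interpolation=cv2.INTER_CUBIC)
    for i in range(0,130,10):
        cv2.putText(a,str(x+i),(i*6,10),0,.35,(0,0,255));cv2.line(a,(i*6,12),(i*6,18),(0,0,255))
    for i in range(0,80,10): cv2.putText(a,str(y+i),(0,i*6+4),0,.35,(0,0,255))
    cv2.imwrite(f'pics/l15{n}.png',a)
for th in (0,.03): print([proj(n,Rh.apply([0,-.106+L,.085+L*th])+np.r_[HO,0]-[.0015,0,0]).round(1).tolist() for n in P for L in (.026,.186,.222)])
E
```

```text
time_s: 28.38
tcp_pos: [0.6238, 0.0744, 0.0829]
eef_rot: [-179.9, -0.0, -97.8]
contact_force: [0.2, -0.1, 1.2]
gripper_width: 0.0005
time_s: 28.55
tcp_pos: [0.6247, 0.0744, 0.0826]
eef_rot: [-179.8, 0.0, -97.8]
contact_force: [0.5, -0.5, 7.0]
gripper_width: 0.0004
time_s: 29.72
tcp_pos: [0.3832, 0.0018, 0.2189]
eef_rot: [-179.9, 0.1, -97.8]
contact_force: [-1.0, -0.6, -1.5]
gripper_width: -0.0
[0.38642152 0.00228298 0.21915153]
[[327.7, 186.9], [291.3, 214.5], [282.5, 221.1], [342.9, 179.3], [275.7, 172.0], [260.7, 170.4]]
[[327.7, 186.7], [291.2, 213.1], [282.3, 219.5], [343.0, 179.3], [275.5, 171.6], [260.3, 169.8]]
```

View pics/l15side.png

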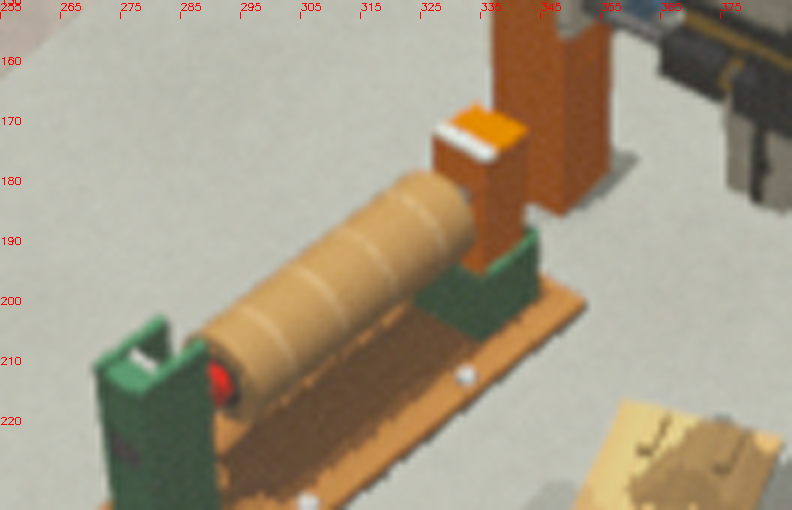

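View pics/l15top.png

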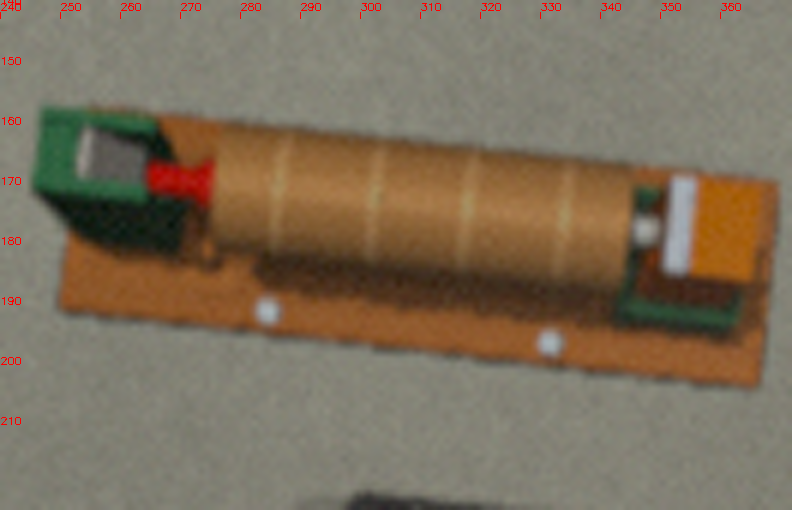

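```bash
python3 -m inch '0 0 0 0 0 0 0;0 0 0 0 0 0 0;0 0 0 0 0 0 0;0 0 0 0 0 0 0'; python3 -c "
from plant import r
print([(t,[(round(d['p'],2),d['xy']) for d in r.recognise(t,'side')][:2]) for t in ('mug','tin','offcut')])
print(r.close_job())"
```

```text
time_s: 30.15
tcp_pos: [0.387, 0.002, 0.2178]
eef_rot: [-180.0, -0.1, -97.9]
contact_force: [-0.1, -0.3, 0.7]
gripper_width: 0.0005
[('mug', [(0.71, [350.1, 129.0])]), ('tin', [(0.46, [407.8, 143.5]), (0.32, [300.3, 220.8])]), ('offcut', [(0.98, [254.7, 293.1]), (0.41, [407.3, 145.9])])]
the job is handed in; nothing more can be done
None
```

The job is finished and handed in at about 30 s of robot time. No verdict was reported.

**What I did:** I lifted the orange block, turned it half a turn and seated it again with its cup facing the ramp stand. I then put the roll's steel pin in the cup at a tilt, rested the plunger on the ramp and let go. With the closed fingers I pressed that end down until the plunger snapped below the lip, then moved the arm clear.

**Last checks:**
- **Block:** both views show it seated with the white stripe and cup towards the stand.
- **Roll:** it lies level to within about 0.02 rad. The end stopped hard at the expected level height, with about 7 N of push.
- **Plunger:** the lip hides the tip, so I judged it to be in the spring cup from how the roll lies and from that hard stop.
- **Mug, tin and offcut:** I never touched them on purpose. The offcut was found where it was at the start. The final mug and tin detections were 7 to 12 pixels off the first ones; the gripper was partly in front of them, and I did not measure them again.

**What disagreed or went wrong:**
- **Fingertip offset:** the real fingertips sit about 28 mm behind the reported TCP. My first grasp closed above the block because of this. I measured the offset with the camera and a light touch, and corrected for it.
- **Block insertion:** the block needed a shift of about 3 mm in x on the way into the socket.
- **Ramp rest:** after release, the roll settled at about 0.10 to 0.12 rad rather than 0.16. I estimated the plunger tip at about 105 mm height, only a few mm above the 100 mm needed for step 2.

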